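Make up a fitting kit and a ticket kit at the shop counter

TASK

Make up the fitting kit in the wooden tray with three recesses (tape measure in the long middle recess, thread spool and binder clip in one square end recess each) and the ticket kit in the tray with two recesses (ink pad in the large one, rubber stamp in the small one). Each thing must rest flat on the floor of its recess, about in its middle and the same way up as it stands now. Leave the eraser and the tailor's chalk lying where they are.

Things in the scene. Friction and masses are not known exactly. Their poses are not given: they have to be found in the camera images.
- fitting_tray: Light wooden board with three recesses in a row, 212 mm (its y) x 108 mm (its x). Fixed; origin at the centre of its underside, z up. 12 mm thick, recess floors (grey felt) 4 mm above the origin. Middle recess (tape measure): centred on the origin, 92 mm along x, 52 mm along y. Square end recesses, 56 x 56 mm, at x = 0, y = +70 and -70 mm (spool in one, clip in the other, either way).
- ticket_tray: Light wooden board with two recesses, 168 mm (its y) x 108 mm (its x). Fixed; origin at the centre of its underside, z up. 12 mm thick, recess floors (grey felt) 4 mm above the origin. Large recess, for the ink pad: centre x = 0, y = -30 mm, 75 mm along x by 92 mm along y. Small recess, for the rubber stamp: centre x = 0, y = +50 mm, 70 mm along x by 44 mm along y.
- thread_spool: Spool of white thread with wooden rims, standing upright, 29 mm across, 46 mm high. Origin at the centre of its underside, z up along its axis. Grasp across it anywhere.
- tape_measure: Yellow and black steel tape measure standing on edge, 74 mm long (x), 33 mm thick (y), 62 mm high. Origin at the centre of its underside, z up; the case spans x = -23 to +37 mm (middle at +7), the blade's hook reaches x = -37 mm. Grasp the case across its thickness (y); it goes in with its x along the tray's x, either way round.
- bulldog_clip: Black binder clip standing on its jaws with its wire handle up: body 24 mm (x) by 40 mm (y) and 18 mm high, narrowing upward, wire handle 2 mm thick (x) and 14 mm wide (y) from there up to 39 mm. Origin at the centre of its underside, z up. Grasp the body across x, low down.
- rubber_stamp: Wooden rubber stamp standing on its face: foot 25 mm (x) by 52 mm (y), 20 mm high, with an upright knob about 24 mm across in its middle up to 69 mm. Origin at the centre of its underside, z up. Grasp the knob; it goes in with its long side (y) along the tray's x, either way round.
- ink_pad: Closed flat ink pad with a green lid, 57 mm (x) by 73 mm (y), 18 mm high. Origin at the centre of its underside, z up. Grasp across x; it goes in with its y along the tray's y, either way round.
- eraser: Loose bystander, not to be moved: eraser 50 x 23 x 12 mm, lying in the row of things beyond the trays. Origin at the centre of its underside.
- tailor_chalk: Loose bystander, not to be moved: flat light blue piece of tailor's chalk, 34 x 52 x 8 mm, lying between the trays. Origin at the centre of its underside.
Not all that is in view belongs to the job. Of the things shaped like the bulldog_clip, the black one is meant.

How it is judged:
By the outcome, as a careful person would: the job done as asked, in the order asked, and still so for the second after the job is handed in, with the robot touching nothing.
It also fails if it takes over 128 s, if anything falls off the work surface, if the arm or the gripper's body presses on something with over 40 N, if the wrist force passes 120 N, or if a joint passes its speed limit or range.

ROBOT

A 6-joint arm with a two-finger parallel gripper is mounted at the origin on the work surface; the furniture and walls round the work are solid. World frame = base frame: x ahead of the robot, y to its left, z up, the work surface at z = 0. Lengths are in m, angles in rad, forces in N, time in s.
With the tool pointing down it reaches from about 0.4 to 0.825 m from the base axis. Payload 7 kg.
Tool frame: the origin (TCP) lies between the finger pads; the fingertips stand 8 mm ahead of it and the grasp point (between the pads) lies 11 mm behind it (arm.finger_overhang is the distance from the TCP to the fingertips, in m); z points along the fingers, y is the line along which they close (so a half turn about z gives the same grasp; the last joint's range is limited). The gripper opens to 88 mm and grips with 3 to 60 N. Pads are 19 mm wide; open, the fingers measure 130 mm over their backs; the gripper's body (78 mm by 193 mm) begins 47 mm behind the grasp point.
Start: joints at [1.546, 0.359, 0.012, 0, -1.224, -0.288], TCP at [0.208, 0.642, 0.207] pointing down, gripper open.
Joint ranges: [-3.07, 3.07], [-1.43, 2.12], [-1.02, 1.25], [-3.03, 1.67], [-3.05, -0], [-3.03, 3.03]. Speed limits (rad/s): [2.39, 2.39, 3.01, 3.14, 3.14, 3.14].

INTERFACE

Orientations are given as [roll, pitch, yaw] about the fixed x, y, z axes, in that order (R = Rz(yaw) Ry(pitch) Rx(roll)).
In Python, from station import arm gives the robot as it stands.
- The arm moves only by the tool move_arm, never from a script. Its argument "rows" is text: rows parted by semicolons, each of 7 numbers parted by spaces: the turn, a rotation vector about the tool's x, y, z in degrees, then the shift along the tool's x, y, z in m, then the finger opening in m, from 0 to 0.0876. A call has 1 to 8 rows; each row shifts and turns the commanded pose from where the row before left it, along the tool's axes as they then stand; what a row does not reach is not made up. A row lasts 1/8 s, in which the tool goes at most 62.5 mm and 10.7 degrees, less where a joint would pass 70% of its speed; a pose out of reach is approached as far as the arm can. A call is refused whole if a number of a shift passes 0.0625 or a number of a turn 10.7, either way. A call with a gripper value outside its range is refused whole. The fingers move at their own pace and stop on an object; "squeeze" is the grip in N (left out, the last holds). Time passes only in rows, so rows that do not move let the fingers close. It gives the time, the measured TCP pose, the force, the opening and the grip force at its end, in the units of the state.
- arm.get_state(): the state, without advancing time (a new reading comes with each control period).
- arm.grab_frame(name): name is "side" or "top" or "wrist"; returns (picture, depth): 480x640x3 uint8, blue, green, red; 480x640 float32, m along the optical axis (not along the pixel's ray), 0 where there is no reading.
- arm.camera_model(name): a dict with "mtx" (3x3 intrinsics, pixels), "camera_from_world" (4x4, takes a point from world to camera coordinates); the wrist camera has in their place "mount" (4x4, takes a point from camera to tool coordinates, whose origin is the TCP and whose axes are the flange's). Camera axes: x right, y down, z forward; pixel columns grow to the right and rows downward; lengths in m; the calibration is good to about 2 mm. A picture is of the moment at which its call begins: read the wrist's pose just before it. camera_model takes no time and is no camera call.
- arm.job_done(): hands the job in; it is judged then, once.
The state is a dict: "t": time; "q": joint angles; "qd": joint speeds; "joint_efforts": joint torques, N m; "eef_pos": TCP position; "ee_rot": TCP orientation; "force": force on the tool from outside, world axes, zero at the start; "moment": the same for the moment, N m; "width": finger opening in m; "gripper_force": force on a finger pad.
Only numpy, scipy, OpenCV 4.12 (cv2) and the standard library are available. Lean on these libraries where they do the work, as an engineer would, in place of code of your own. Each camera call takes 0.05 s, during which the arm holds its last target. There are 200 camera calls.

## Working session

There is one attempt and no reset: what is moved stays moved. The work goes in short steps, Python scripts to look and compute and a tool call to move; the robot and the scene stay as the last step left them, time stands still between calls to the robot, and variables do not carry over. Pictures are saved under pics/ and viewed, at most 14 in all, crops included, and the job is handed in when it is done.

Besides the shell and the picture viewer there is one more tool, called after "Emit:" by a JSON object that holds its "api" and its "payload", one argument or row to a line. move_arm: Moves the arm, as the interface text tells. Its arguments: {"type":"object","properties":{"rows":{"type":"string"},"squeeze":{"type":"number"}},"required":["rows"]}

```bash
ls; mkdir -p pics
python3 - <<'E'
from station import arm
import cv2,numpy as np
s=arm.get_state();print(s)
for n in("top","side"):
    im,d=arm.grab_frame(n);cv2.imwrite(f"pics/{n}0.png",im);np.save(f"pics/{n}0.npy",d)
    c=arm.camera_model(n);print(n,c)
print(arm.camera_model("wrist"),arm.finger_overhang)
E
```

```text
pics
{'t': 0.0, 'q': array([ 1.54611146e+00,  3.59365500e-01,  1.10458066e-02, -3.39637609e-04,
       -1.22412726e+00, -2.88074595e-01]), 'qd': array([-0.00066216, -0.00163799, -0.00061136,  0.00106272, -0.00097689,
        0.00121635]), 'joint_efforts': array([-3.99249475e-04, -5.82712662e+01,  2.93063700e+01,  6.99740991e+00,
        6.98400821e-03, -1.65924876e-04]), 'eef_pos': array([0.20757565, 0.64172487, 0.20653278]), 'ee_rot': array([ 3.13991933e+00, -1.62873347e-04, -3.12874985e-01]), 'force': array([-0.5869696 , -0.05444635,  0.41818828]), 'moment': array([-0.05617481,  0.04769008,  0.01874965]), 'gripper_force': 0.0, 'width': 0.08759827991173026}
top {'mtx': array([[511.96586141,   0.        , 326.13196653],
       [  0.        , 511.96586141, 238.1645075 ],
       [  0.        ,   0.        ,   1.        ]]), 'camera_from_world': array([[-0.00558008, -0.99995577,  0.00757095, -0.00916479],
       [-0.98601387,  0.00424083, -0.16660934,  0.49642504],
       [ 0.16656986, -0.00839476, -0.98599392,  1.01060593],
       [ 0.        ,  0.        ,  0.        ,  1.        ]])}
[... 255 characters left out ...]
   [ 0.75405841,  0.23773382, -0.61227326, -0.35928518],
       [-0.58860678, -0.16904411, -0.790548  ,  1.18787117],
       [ 0.        ,  0.        ,  0.        ,  1.        ]])}
{'mtx': array([[422.68792807,   0.        , 315.22662914],
       [  0.        , 422.68792807, 241.90256511],
       [  0.        ,   0.        ,   1.        ]]), 'mount': array([[ 1.21197189e-04, -9.62152263e-01, -2.72512401e-01,
         7.38841765e-02],
       [ 9.99999699e-01,  3.25455789e-04, -7.04338118e-04,
        -1.94079052e-03],
       [ 7.66371253e-04, -2.72512234e-01,  9.62152012e-01,
        -1.77386860e-01],
       [ 0.00000000e+00,  0.00000000e+00,  0.00000000e+00,
         1.00000000e+00]])} 0.008
```

View pics/top0.png

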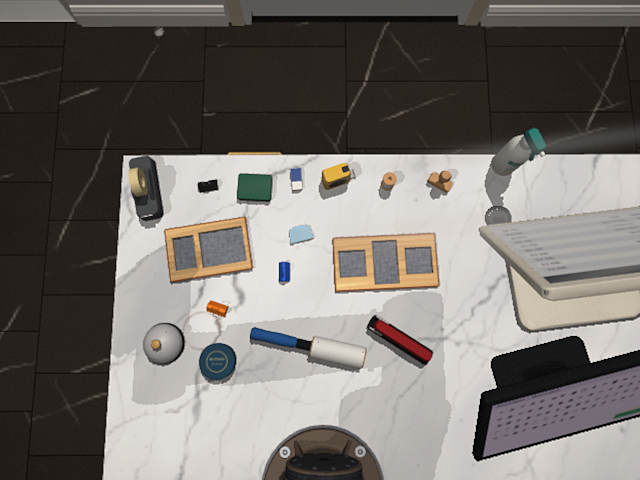

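View pics/side0.png

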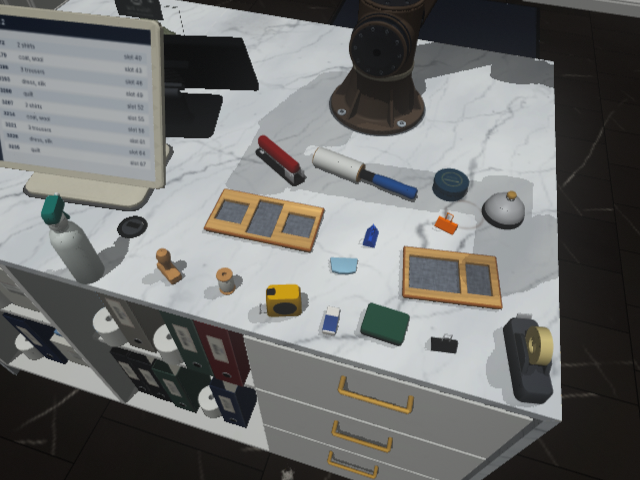

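Candidates for the clip: the black one (207,186), the orange one (217,308), and the blue one (285,271), which may also be a clip. I choose the black. The other things wanted appear once each: spool (388,180), tape (337,176), stamp (440,182), pad (255,187). Bystanders are the eraser (296,180) and the chalk (301,234). One close crop to check the choice, plus measurements.

```bash
cat > h.py <<'E'
from station import arm
import cv2,numpy as np
from scipy.spatial.transform import Rotation as Ro
def pose(s): 
    T=np.eye(4);T[:3,:3]=Ro.from_euler('xyz',s['ee_rot']).as_matrix();T[:3,3]=s['eef_pos'];return T
def cam2w(n,s=None):
    c=arm.camera_model(n)
    return c['mtx'],(pose(s)@c['mount'] if n=='wrist' else np.linalg.inv(c['camera_from_world']))
def cloud(d,K,T):
    v,u=np.mgrid[:480,:640]
    P=np.stack([(u-K[0,2])/K[0,0]*d,(v-K[1,2])/K[1,1]*d,d],-1)
    P=P@T[:3,:3].T+T[:3,3];P[d==0]=np.nan;return P
def pix(u,v,z,K,T):  # ray to plane z
    r=T[:3,:3]@np.linalg.solve(K,[u,v,1]);o=T[:3,3];return o+r*(z-o[2])/r[2]
def rect(P,m,z0,z1,box=None):
    k=m&(P[...,2]>z0)&(P[...,2]<z1)
    if box is not None:k&=(P[...,0]>box[0])&(P[...,0]<box[1])&(P[...,1]>box[2])&(P[...,1]<box[3])
    q=P[k][:,:2].astype(np.float32);return len(q),cv2.minAreaRect(q*1000),q.mean(0) if len(q) else None
E
python3 - <<'E'
from h import *
im=cv2.imread('pics/top0.png');d=np.load('pics/top0.npy')
K,T=cam2w('top');P=cloud(d,K,T)
cv2.imwrite('pics/crop1.png',cv2.resize(im[150:300,120:465],None,fx=2.3,fy=2.3,interpolation=cv2.INTER_CUBIC))
tb=P[200:300,255:330,2];print('table z',np.nanmedian(tb))
k=((P[...,2]>0.005)&(P[...,2]<0.12)).astype(np.uint8);k[:,:110]=0
n,L,st,ce=cv2.connectedComponentsWithStats(k)
for i in range(1,n):
    if st[i,4]<30 or ce[i][1]>320 or ce[i][1]<150:continue
    q=P[L==i];r=cv2.minAreaRect((q[:,:2]*1000).astype(np.float32))
    print(ce[i].round(),st[i,4],'rect',np.round(r[0]),np.round(r[1]),round(r[2],1),'zmax',q[:,2].max().round(3))
E
```

```text
table z 4.345818254714029e-05
[507. 160.] 716 rect [ 658. -390.] [56. 31.] 30.0 zmax 0.12
[145. 188.] 1697 rect [609. 377.] [135.  63.] 11.9 zmax 0.095
[337. 176.] 603 rect [631. -41.] [36. 74.] 20.0 zmax 0.066
[296. 179.] 237 rect [633.  53.] [51. 25.] 4.2 zmax 0.018
[441. 181.] 363 rect [ 624. -258.] [46. 50.] 0.6 zmax 0.071
[389. 180.] 197 rect [ 622. -145.] [28. 29.] 70.5 zmax 0.052
[255. 187.] 919 rect [615. 141.] [74. 62.] 86.5 zmax 0.024
[207. 186.] 190 rect [618. 244.] [23. 44.] 8.4 zmax 0.04
[556. 219.] 866 rect [ 530. -469.] [ 42. 327.] 10.0 zmax 0.12
[206. 250.] 2698 rect [480. 236.] [117. 177.] 9.5 zmax 0.018
[300. 234.] 321 rect [513.  43.] [34. 50.] 13.8 zmax 0.013
[218. 242.] 136 rect [496. 219.] [36. 53.] 57.7 zmax 0.01
[386. 262.] 4055 rect [ 452. -137.] [117. 221.] 2.5 zmax 0.019
[231. 252.] 46 rect [473. 189.] [17. 33.] 4.3 zmax 0.009
[353. 262.] 72 rect [449. -69.] [34. 24.] 57.4 zmax 0.011
[568. 308.] 4189 rect [ 351. -516.] [292. 137.] 76.4 zmax 0.026
[284. 272.] 200 rect [431.  77.] [40. 21.] 0.2 zmax 0.041
[217. 308.] 209 rect [355. 215.] [42. 23.] 69.5 zmax 0.042
```

View pics/crop1.png

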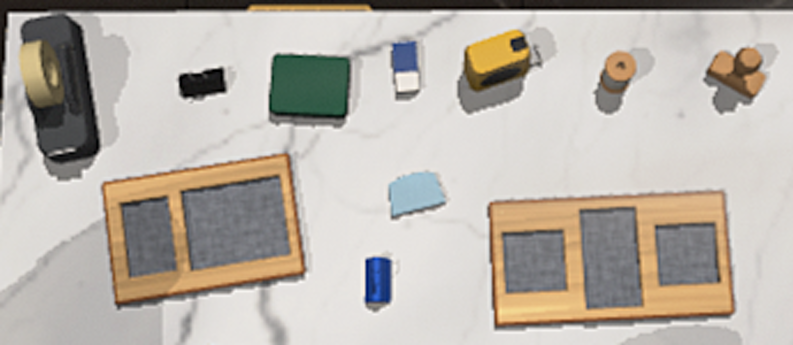

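The crop shows the black clip at crop (202,82), which is top (208,186), standing upright. The pad, eraser, tape (hook to the right), spool and stamp are as described. The blue thing at top (285,271) is a different-coloured clip or decoy. I set out now above the tape.

Emit:
{"api": "move_arm", "payload": {
  "rows": "0 0 0 0.045 0.039 -0.003 0.0876;0 0 0 0.045 0.039 -0.003 0.0876;0 0 0 0.045 0.039 -0.003 0.0876;0 0 0 0.045 0.039 -0.003 0.0876;0 0 0 0.045 0.039 -0.003 0.0876;0 0 0 0.045 0.039 -0.003 0.0876;0 0 0 0.045 0.039 -0.003 0.0876;0 0 0 0.045 0.039 -0.003 0.0876"
}}

```text
t: 1.1
eef_pos: [0.4547, 0.2328, 0.2316]
ee_rot: [-3.141, 0.0, -0.312]
force: [0.2, 1.5, 0.2]
width: 0.0875
gripper_force: 0.0
```

Emit:
{"api": "move_arm", "payload": {
  "rows": "0 0 0 0.045 0.039 -0.003 0.0876;0 0 0 0.045 0.039 -0.003 0.0876;0 0 0 0.045 0.039 -0.003 0.0876;0 0 0 0.045 0.039 -0.003 0.0876;0 0 0 0.045 0.039 -0.003 0.0876;0 0 10.4 0 0 0 0.0876;0 0 10.4 0 0 0 0.0876;0 0 10.4 0 0 0 0.0876"
}}

```text
t: 2.1
eef_pos: [0.6081, -0.0206, 0.2458]
ee_rot: [3.141, 0.001, -0.864]
force: [-0.5, 0.7, 0.4]
width: 0.0879
gripper_force: 0.0
```

Emit:
{"api": "move_arm", "payload": {
  "rows": "0 0 10.4 0 0 0 0.0876;0 0 10.4 0 0 0 0.0876;0 0 0 0 0 0 0.0876"
}}

```text
t: 2.48
eef_pos: [0.6081, -0.0202, 0.2461]
ee_rot: [3.141, 0.0, -1.219]
force: [0.3, 0.5, -0.2]
width: 0.0878
gripper_force: 0.0
```

```bash
cat >> h.py <<'E'
def wrist(name):
    s=arm.get_state();im,d=arm.grab_frame('wrist');K,T=cam2w('wrist',s)
    cv2.imwrite(f'pics/{name}.png',im);return s,im,cloud(d,K,T),K,T
def comps(P,z0,z1,amin=60):
    k=((P[...,2]>z0)&(P[...,2]<z1)).astype(np.uint8)
    n,L,st,ce=cv2.connectedComponentsWithStats(k)
    for i in range(1,n):
        if st[i,4]<amin:continue
        q=P[L==i];r=cv2.minAreaRect((q[:,:2]*1000).astype(np.float32))
        print('px',ce[i].round(),st[i,4],'ctr',np.round(r[0],1),'size',np.round(r[1],1),'ang',round(r[2],1),'zmed',np.median(q[:,2]).round(4),'mean',q[:,:2].mean(0).round(4))
def delta(s,x,y,z,yaw):
    R=Ro.from_euler('xyz',s['ee_rot']).as_matrix()
    print('shift',(R.T@(np.array([x,y,z])-s['eef_pos'])).round(4),'turn z',-round(yaw-np.degrees(s['ee_rot'][2]),1))
E
python3 - <<'E'
from h import *
s,im,P,K,T=wrist('w1')
print('table',np.nanmedian(P[200:,:,2]))
comps(P,0.006,0.12,150)
print('tops');comps(P,0.050,0.075,60)
E
```

```text
table 0.3241582190811412
px [515. 131.] 16637 ctr [ 452.2 -132. ] size [115.7 219. ] ang 2.5 zmed 0.0117 mean [ 0.4542 -0.1411]
px [350.  65.] 1069 ctr [ 622.8 -140.8] size [27.8 27.9] ang 19.3 zmed 0.0459 mean [ 0.623  -0.1402]
px [294. 183.] 2501 ctr [634.6 -33.8] size [32.8 68.9] ang 18.4 zmed 0.0579 mean [ 0.6338 -0.0326]
px [622. 209.] 1614 ctr [ 318.4 -118.3] size [49.3 34. ] ang 56.6 zmed 0.0171 mean [ 0.3268 -0.1135]
px [267. 258.] 1071 ctr [633.8  55.9] size [49.8 23.1] ang 4.9 zmed 0.0122 mean [0.6342 0.0551]
px [630. 277.] 403 ctr [281.5 -58. ] size [36.4  6.9] ang 78.1 zmed 0.0213 mean [ 0.283  -0.0559]
px [379. 287.] 1301 ctr [514.5  47.2] size [34.2 50.7] ang 14.2 zmed 0.008 mean [0.5138 0.0466]
px [263. 319.] 1267 ctr [616.9 117.4] size [63.7 31.2] ang 18.2 zmed 0.0178 mean [0.6172 0.1191]
px [349. 388.] 1869 ctr [490.7 178.9] size [115.3  51. ] ang 9.8 zmed 0.0116 mean [0.4992 0.1697]
px [227. 408.] 524 ctr [620.2 245.3] size [21.8 40.4] ang 10.3 zmed 0.0132 mean [0.6202 0.2405]
tops
px [294. 186.] 2276 ctr [633.  -28.8] size [32.  57.8] ang 19.6 zmed 0.058 mean [ 0.6334 -0.0307]
```

View pics/w1.png

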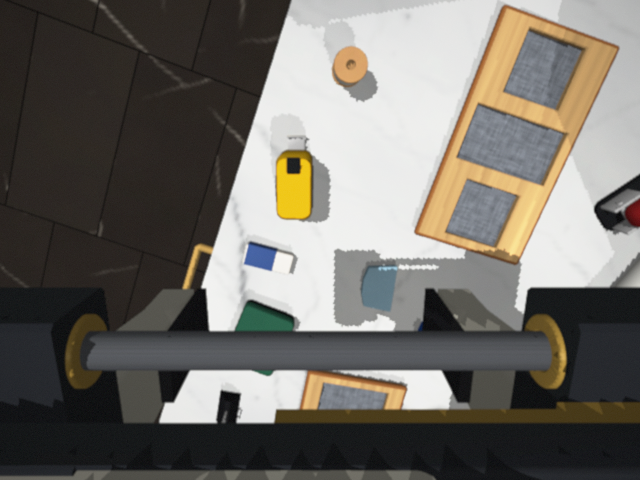

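The picture shows the tape at (294,185) with its hook at (297,140), the spool at (350,65) and the fitting tray at (515,131). The scene is clear around the tape. Going down on the case.

Emit:
{"api": "move_arm", "payload": {
  "rows": "0 0 0 0.018 -0.0205 0.05 0.0876;0 0 0 0 0 0.06 0.0876;0 0 0 0 0 0.06 0.0876;0 0 0 0 0 0.03 0.0876;0 0 0 0 0 0.022 0.0876;0 0 0 0 0 0 0.0876;0 0 0 0 0 0 0.02;0 0 0 0 0 0 0.02",
  "squeeze": 25
}}

```text
t: 3.52
eef_pos: [0.6347, -0.0299, 0.0259]
ee_rot: [-3.139, -0.0, -1.219]
force: [-0.1, -0.4, -0.4]
width: 0.0728
gripper_force: 0.0
```

Emit:
{"api": "move_arm", "payload": {
  "rows": "0 0 0 0 0 0 0.02;0 0 0 0 0 0 0.02;0 0 0 0 0 0 0.02"
}}

```text
t: 3.9
eef_pos: [0.6338, -0.03, 0.0247]
ee_rot: [-3.141, -0.0, -1.22]
force: [1.0, 0.8, 0.2]
width: 0.0435
gripper_force: 0.0
```

Emit:
{"api": "move_arm", "payload": {
  "rows": "0 0 0 0 0 0 0.02;0 0 0 0 0 0 0.02;0 0 0 0 0 0 0.02;0 0 0 0 0 -0.03 0.02;0 0 0 0 0 -0.05 0.02;0 0 0 0 0 0 0.02"
}}

```text
t: 4.65
eef_pos: [0.6367, -0.0296, 0.1087]
ee_rot: [-3.134, -0.002, -1.22]
force: [-0.1, -0.1, -1.0]
width: 0.0315
gripper_force: 24.9
```

Emit:
{"api": "move_arm", "payload": {
  "rows": "0 0 0 0 0.03 -0.04 0.02;0 0 0 0.003 0.055 -0.02 0.02;0 0 0 0.003 0.055 -0.02 0.02;0 0 0 0.003 0.055 -0.015 0.02;0 0 0 0.004 0.055 0 0.02;0 0 -10.3 0 0 0 0.02;0 0 -10.3 0 0 0 0.02;0 0 -10.3 0 0 0 0.02"
}}

```text
t: 5.65
eef_pos: [0.4028, -0.1281, 0.1988]
ee_rot: [-3.142, 0.001, -0.676]
force: [1.4, -0.4, -1.2]
width: 0.0309
gripper_force: 24.9
```

Emit:
{"api": "move_arm", "payload": {
  "rows": "0 0 -10.3 0 0 0 0.02;0 0 -10.3 0 0 0 0.02;0 0 -10.3 0 0 0 0.02;0 0 -10.3 0 0 0 0.02;0 0 0 0 0 0 0.02"
}}

```text
t: 6.28
eef_pos: [0.4029, -0.128, 0.1988]
ee_rot: [-3.141, 0.001, 0.037]
force: [-0.1, 0.3, -1.2]
width: 0.0313
gripper_force: 24.9
```

Run:
```python
from h import *
s,im,P,K,T=wrist('w2');print(s['eef_pos'],np.degrees(s['ee_rot']),s['gripper_force'])
np.save('pics/w2P.npy',P)
comps(P,0.006,0.12,150)
# tray surface top pixels
hsv=cv2.cvtColor(im,cv2.COLOR_BGR2HSV)
felt=((hsv[...,1]<60)&(hsv[...,2]<150)&(np.abs(P[...,2]-0.004)<0.0035)).astype(np.uint8)
felt=cv2.morphologyEx(felt,cv2.MORPH_OPEN,np.ones((5,5)))
n,L,st,ce=cv2.connectedComponentsWithStats(felt)
for i in range(1,n):
    if st[i,4]>500:
        r=cv2.minAreaRect((P[L==i][:,:2]*1000).astype(np.float32));print('felt',ce[i].round(),np.round(r[0],1),np.round(r[1],1),round(r[2],1))
```

```text
[ 0.40294993 -0.12800621  0.19877224] [-1.79983629e+02  5.56331273e-02  2.09849876e+00] 24.925770462141372
px [107.  67.] 2552 ctr [514.7  47.4] size [34.1 51.5] ang 14.3 zmed 0.0082 mean [0.5138 0.047 ]
px [626. 202.] 5646 ctr [ 416.7 -387.3] size [241.8  67.4] ang 31.8 zmed 0.0158 mean [ 0.4157 -0.3798]
px [325. 146.] 19706 ctr [ 452.3 -131.8] size [114.9 219. ] ang 2.5 zmed 0.0119 mean [ 0.4571 -0.132 ]
px [ 76. 167.] 1221 ctr [432.9  80. ] size [20.6 39.9] ang 87.5 zmed 0.0156 mean [0.4334 0.0774]
px [ 31. 309.] 1281 ctr [303.7 123.2] size [47.5 23.5] ang 75.5 zmed 0.0312 mean [0.308  0.1241]
px [609. 394.] 2722 ctr [ 227.5 -424.7] size [56.3 56.8] ang 2.6 zmed 0.0151 mean [ 0.2326 -0.4194]
felt [619.  44.] [ 546.2 -366.6] [54.3 35.6] 13.6
felt [325. 145.] [ 451.9 -131.7] [91.5 51.7] 2.6
felt [406. 151.] [ 455.  -202.3] [55.4 55.3] 2.8
felt [242. 153.] [448.3 -61.1] [55.2 55.1] 2.1
felt [620. 167.] [ 448.2 -389.6] [65.6  9.7] 7.5
felt [612. 268.] [ 355.5 -403.8] [116.2  21.7] 17.2
```

View pics/w2.png

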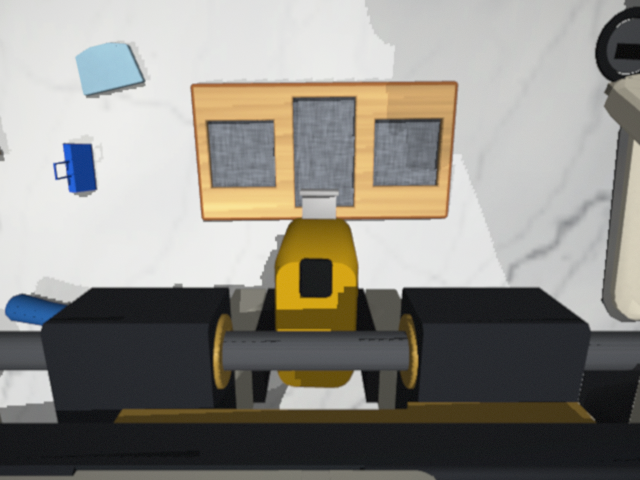

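The picture shows the tray at (325,146) and its middle recess at (325,145), with the tape held with its hook pointing to the recess at (320,195). Placing it.

Emit:
{"api": "move_arm", "payload": {
  "rows": "0 0 -0.5 0.042 0.0055 0 0.02;0 0 0 0 0 0.05 0.02;0 0 0 0 0 0.05 0.02;0 0 0 0 0 0.04 0.02;0 0 0 0 0 0.02 0.02;0 0 0 0 0 0.0095 0.02;0 0 0 0 0 0 0.02"
}}

```text
t: 7.2
eef_pos: [0.4457, -0.132, 0.0299]
ee_rot: [3.141, 0.0, 0.045]
force: [0.1, -0.4, -1.0]
width: 0.0309
gripper_force: 24.9
```

Emit:
{"api": "move_arm", "payload": {
  "rows": "0 0 0 0 0 0.001 0.065;0 0 0 0 0 0 0.065;0 0 0 0 0 0 0.065;0 0 0 0 0 0 0.065;0 0 0 0 0 -0.03 0.065;0 0 0 0 0 -0.06 0.065;0 0 0 0 0 -0.06 0.0876;0 0 0 0 0 0 0.0876"
}}

```text
t: 8.2
eef_pos: [0.4487, -0.132, 0.1841]
ee_rot: [3.141, -0.01, 0.047]
force: [-0.1, 0.1, -1.2]
width: 0.0794
gripper_force: 0.0
```

Emit:
{"api": "move_arm", "payload": {
  "rows": "0 0 0 0.059 0.0055 0 0.0876;0 0 0 0.059 0.0055 0 0.0876;0 0 0 0.059 0.0055 0 0.0876;0 0 10 0 0 0 0.0876;0 0 10 0 0 0 0.0876;0 0 10 0 0 0 0.0876;0 0 10 0 0 0 0.0876;0 0 10 0 0 0 0.0876"
}}

```text
t: 9.2
eef_pos: [0.6227, -0.1402, 0.178]
ee_rot: [3.141, 0.001, -0.832]
force: [0.1, -0.5, -0.9]
width: 0.0875
gripper_force: 0.0
```

Emit:
{"api": "move_arm", "payload": {
  "rows": "0 0 10 0 0 0 0.0876;0 0 10 0 0 0 0.0876;0 0 10 0 0 0 0.0876;0 0 10 0 0 0 0.0876;0 0 0 0 0 0 0.0876"
}}

```text
t: 9.82
eef_pos: [0.6228, -0.1402, 0.1782]
ee_rot: [3.14, 0.0, -1.523]
force: [0.1, -0.4, -0.7]
width: 0.0877
gripper_force: 0.0
```

Run:
```python
from h import *
s,im,P,K,T=wrist('w3');print(s['eef_pos'],np.degrees(s['ee_rot']))
comps(P,0.025,0.12,100);comps(P,0.04,0.05,100)
b=(P[...,0]>.38)&(P[...,0]<.52)&(P[...,1]>-.18)&(P[...,1]<-.09)
print(rect(P,b,.05,.075),np.nanmedian(P[...,2][b&(P[...,2]>.05)]))
delta(s,.623,-.1405,.022,-87.4)
```

```text
[ 0.62279222 -0.14016114  0.17816396] [ 1.79932567e+02  8.93331074e-03 -8.72638772e+01]
px [323.  54.] 1228 ctr [ 624.5 -254.5] size [24.3 24.5] ang 1.8 zmed 0.0659 mean [ 0.6245 -0.2534]
px [317. 218.] 1200 ctr [ 622.7 -141.2] size [28.2 28.3] ang 60.4 zmed 0.0459 mean [ 0.6227 -0.1421]
px [546. 242.] 4566 ctr [ 448.6 -132.7] size [56.8 32.3] ang 3.1 zmed 0.0612 mean [ 0.4537 -0.1351]
px [317. 219.] 1089 ctr [ 622.7 -141.2] size [28.2 28.3] ang 60.4 zmed 0.046 mean [ 0.6227 -0.1414]
px [526. 231.] 450 ctr [ 455.2 -142.6] size [58.3 24.5] ang 33.1 zmed 0.0453 mean [ 0.4637 -0.1398]
(3516, ((448.4559020996094, -132.46717834472656), (56.517791748046875, 31.94841957092285), 2.940319538116455), array([ 0.45057797, -0.13376483], dtype=float32)) 0.061679170745991135
shift [ 0.0004 -0.0004  0.1562] turn z 0.1
```

View pics/w3.png

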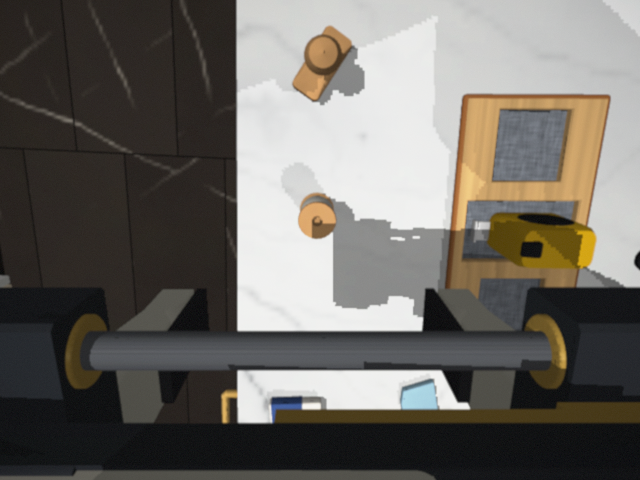

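The tape stands in the middle recess (545,242). The spool is at (317,218), directly below as measured, and the stamp is at (323,54).

Emit:
{"api": "move_arm", "payload": {
  "rows": "0 0 0 0.001 0 0.05 0.06;0 0 0 0 0 0.05 0.06;0 0 0 0 0 0.04 0.06;0 0 0 0 0 0.016 0.06;0 0 0 0 0 0 0.02;0 0 0 0 0 0 0.02;0 0 0 0 0 0 0.02;0 0 0 0 0 0 0.02",
  "squeeze": 15
}}

```text
t: 10.88
eef_pos: [0.6239, -0.1412, 0.0242]
ee_rot: [-3.14, -0.0, -1.524]
force: [-1.1, 0.3, 3.2]
width: 0.0275
gripper_force: 15.0
```

Emit:
{"api": "move_arm", "payload": {
  "rows": "0 0 0 0 0 0 0.02;0 0 0 0 0 0 0.02;0 0 0 0 0 -0.03 0.02;0 0 0 0 0 -0.06 0.02;0 0 0 0 0 0 0.02"
}}

```text
t: 11.5
eef_pos: [0.6267, -0.1414, 0.1185]
ee_rot: [-3.132, -0.001, -1.523]
force: [-0.2, 0.7, -2.6]
width: 0.0276
gripper_force: 15.0
```

Emit:
{"api": "move_arm", "payload": {
  "rows": "0 0 0 0.0176 0.057 0 0.02;0 0 0 0.0176 0.057 0 0.02;0 0 0 0.0176 0.057 0 0.02;0 0 0 0 0 0.04 0.02;0 0 0 0 0 0.025 0.02;0 0 0 0 0 0.015 0.02;0 0 0 0 0 0 0.02;0 0 0 0 0 0 0.02"
}}

```text
t: 12.5
eef_pos: [0.4552, -0.202, 0.0334]
ee_rot: [-3.141, -0.0, -1.524]
force: [0.7, -0.0, -1.1]
width: 0.0274
gripper_force: 15.0
```

Emit:
{"api": "move_arm", "payload": {
  "rows": "0 0 0 0 0 0.0045 0.02;0 0 0 0 0 0 0.02;0 0 0 0 0 0 0.02"
}}

```text
t: 12.88
eef_pos: [0.455, -0.2019, 0.0287]
ee_rot: [-3.141, -0.0, -1.524]
force: [-0.2, -0.9, -0.2]
width: 0.0275
gripper_force: 15.0
```

Emit:
{"api": "move_arm", "payload": {
  "rows": "0 0 0 0 0 0.0005 0.06;0 0 0 0 0 0 0.06;0 0 0 0 0 0 0.06;0 0 0 0 0 0 0.06;0 0 0 0 0 -0.03 0.06;0 0 0 0 0 -0.06 0.0876;0 0 0 0 0 -0.06 0.0876;0 0 -7.4 0 0 0 0.0876"
}}

```text
t: 13.88
eef_pos: [0.4579, -0.2025, 0.1832]
ee_rot: [-3.133, -0.003, -1.392]
force: [-0.2, 0.1, -1.5]
width: 0.0836
gripper_force: 0.0
```

Emit:
{"api": "move_arm", "payload": {
  "rows": "0 0 0 -0.051 -0.03 0 0.0876;0 0 0 -0.051 -0.03 0 0.0876;0 0 0 -0.051 -0.03 0 0.0876;0 0 0 -0.051 -0.03 0 0.0876;0 0 0 -0.051 -0.03 0 0.0876;0 0 0 -0.051 -0.03 0 0.0876;0 0 0 -0.051 -0.03 0 0.0876;0 0 0 -0.051 -0.03 0 0.0876"
}}

```text
t: 14.88
eef_pos: [0.6201, 0.2437, 0.1779]
ee_rot: [3.142, -0.0, -1.395]
force: [0.8, -0.1, -0.3]
width: 0.0879
gripper_force: 0.0
```

Emit:
{"api": "move_arm", "payload": {
  "rows": "0 0 0 0 0 0 0.0876;0 0 0 0 0 0 0.0876"
}}

```text
t: 15.12
eef_pos: [0.6193, 0.2418, 0.1772]
ee_rot: [3.14, -0.001, -1.394]
force: [0.4, -0.4, 0.0]
width: 0.0877
gripper_force: 0.0
```

Run:
```python
from h import *
s,im,P,K,T=wrist('w4');print(s['eef_pos'],np.degrees(s['ee_rot']))
comps(P,0.006,0.12,150)
b=(P[...,0]>.58)&(P[...,0]<.66)&(P[...,1]>.2)&(P[...,1]<.29)
for z in (.004,.009,.014,.025):print(z,rect(P,b,z,.06)[:2])
cv2.imwrite('pics/w4c.png',cv2.resize(im[30:310,150:520],None,fx=2,fy=2,interpolation=cv2.INTER_CUBIC))
```

```text
[0.61932417 0.24177416 0.17721123] [ 1.79924484e+02 -3.31010929e-02 -7.98882389e+01]
px [507.   7.] 641 ctr [509.4  66.2] size [33.7 10.3] ang 7.8 zmed 0.0078 mean [0.5083 0.0661]
px [600.  49.] 1733 ctr [432.5  81.7] size [21.5 41.9] ang 89.5 zmed 0.015 mean [0.435  0.0834]
px [346.  90.] 7620 ctr [613.9 145.6] size [73.1 57.1] ang 86.8 zmed 0.018 mean [0.6142 0.1447]
px [479. 220.] 12089 ctr [480.9 240.2] size [115.2 172.7] ang 9.2 zmed 0.0117 mean [0.4848 0.2263]
px [315. 218.] 1173 ctr [619.4 247.1] size [21.  40.5] ang 9.7 zmed 0.0147 mean [0.6199 0.2459]
px [624. 241.] 1092 ctr [360.  218.1] size [40.8 16.1] ang 74.3 zmed 0.0132 mean [0.3617 0.2199]
px [327. 329.] 193 ctr [596.8 348.3] size [84.4  2.7] ang 10.6 zmed 0.0078 mean [0.5913 0.3472]
px [298. 386.] 4699 ctr [609.2 382.5] size [134.  33.] ang 11.3 zmed 0.0528 mean [0.6108 0.3764]
0.004 (1304, ((619.4697265625, 247.02508544921875), (23.7188720703125, 40.347042083740234), 8.26999282836914))
0.009 (974, ((619.4425659179688, 247.07090759277344), (17.50870704650879, 40.458736419677734), 9.706097602844238))
0.014 (634, ((619.4306640625, 247.0719451904297), (12.344059944152832, 40.4710807800293), 9.84123706817627))
0.025 (61, ((619.865966796875, 246.89108276367188), (1.5869295597076416, 13.437984466552734), 10.053611755371094))
```

View pics/w4c.png

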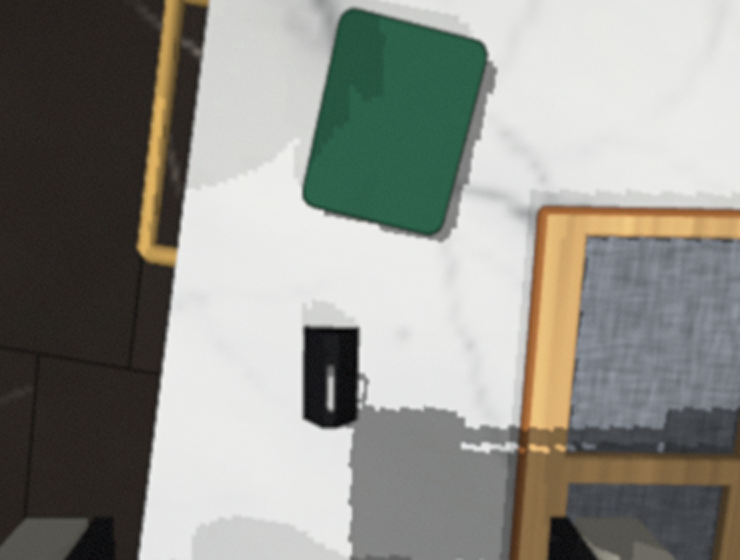

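The clip is the black one at crop (330,375), with its wire up. The pad is at crop (395,120). The clip body narrows strongly upward, so I need a low grasp. I check the fingertip thickness against the 56 mm recess before going down.

Run:
```python
from h import *
s=arm.get_state();Tt=np.linalg.inv(pose(s))
for n in('side','top'):
    im,d=arm.grab_frame(n);K,T=cam2w(n);P=cloud(d,K,T)
    Q=P.reshape(-1,3)@Tt[:3,:3].T+Tt[:3,3]
    for z0,z1 in((-.004,.012),(-.02,-.004),(-.04,-.02)):
        k=(np.abs(Q[:,0])<.04)&(np.abs(Q[:,1])<.1)&(Q[:,2]>z0)&(Q[:,2]<z1)
        q=Q[k];
        for sg in(-1,1):
            r=q[q[:,1]*sg>0]
            if len(r)>3:print(n,z0,sg,len(r),'y',np.percentile(r[:,1],[2,50,98]).round(4),'x',np.percentile(r[:,0],[2,98]).round(4))
    im2=cv2.resize(im,None,fx=1,fy=1);cv2.imwrite(f'pics/{n}5.png',im2)
im=cv2.imread('pics/side5.png');K,T=cam2w('side')
p=np.linalg.inv(T)@np.append(s['eef_pos'],1);uv=(K@p[:3])[:2]/p[2];print(uv)
u,v=uv.astype(int);c=im[max(0,v-70):v+70,max(0,u-90):u+90];cv2.imwrite('pics/side5c.png',cv2.resize(c,None,fx=4,fy=4,interpolation=cv2.INTER_CUBIC))
```

```text
side -0.02 1 4 y [0.0446 0.0446 0.045 ] x [-0.0079  0.0065]
side -0.04 -1 137 y [-0.0604 -0.0593 -0.0538] x [-0.0101  0.0119]
side -0.04 1 78 y [0.0425 0.0448 0.0587] x [-0.0078  0.012 ]
top -0.04 -1 7 y [-0.0472 -0.0442 -0.0431] x [0.0102 0.0139]
[469.98393618 286.92273132]
```

View pics/side5c.png

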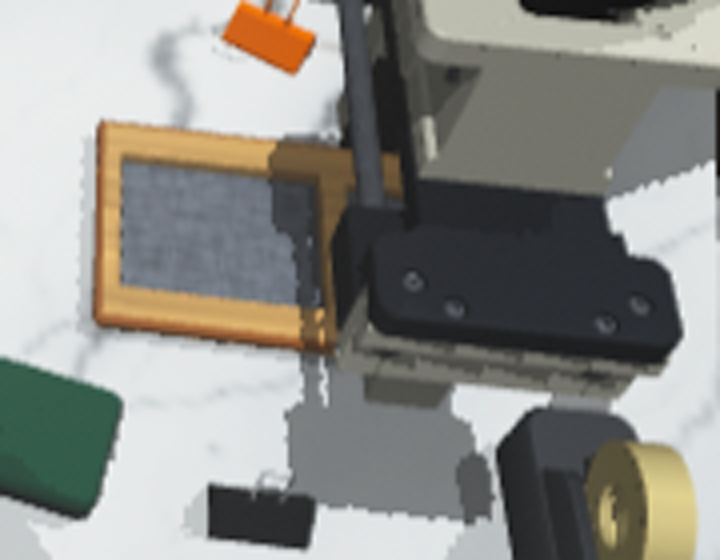

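Run:
```python
from h import *
s=arm.get_state();Tt=np.linalg.inv(pose(s))
im,d=arm.grab_frame('side');K,T=cam2w('side');P=cloud(d,K,T)
Q=P@Tt[:3,:3].T+Tt[:3,3]
for r in range(50,140,6):  # crop px (400,4*row)
    v=217+r//1*1
    print(v,[tuple((Q[v,u]*1000).round().astype(int)) if d[v,u]>0 else None for u in(475,482,490)])
```

```text
267 [(np.int64(28), np.int64(-47), np.int64(-108)), (np.int64(26), np.int64(-58), np.int64(-124)), (np.int64(19), np.int64(-60), np.int64(-128))]
273 [(np.int64(35), np.int64(-70), np.int64(-127)), (np.int64(28), np.int64(-69), np.int64(-127)), (np.int64(19), np.int64(-68), np.int64(-128))]
279 [(np.int64(36), np.int64(-77), np.int64(-127)), (np.int64(29), np.int64(-77), np.int64(-128)), (np.int64(20), np.int64(-76), np.int64(-128))]
285 [(np.int64(37), np.int64(-86), np.int64(-129)), (np.int64(28), np.int64(-82), np.int64(-124)), (np.int64(22), np.int64(-85), np.int64(-129))]
291 [(np.int64(38), np.int64(-94), np.int64(-128)), (np.int64(30), np.int64(-93), np.int64(-128)), (np.int64(22), np.int64(-91), np.int64(-127))]
297 [(np.int64(37), np.int64(-97), np.int64(-123)), (np.int64(29), np.int64(-96), np.int64(-123)), (np.int64(21), np.int64(-95), np.int64(-123))]
303 [(np.int64(29), np.int64(-89), np.int64(-98)), (np.int64(21), np.int64(-87), np.int64(-98)), (np.int64(17), np.int64(-94), np.int64(-110))]
309 [(np.int64(10), np.int64(-60), np.int64(-40)), (np.int64(18), np.int64(-88),
[... 360 characters left out ...]
64(-61), np.int64(41), np.int64(179)), (np.int64(-73), np.int64(42), np.int64(177)), (np.int64(-87), np.int64(43), np.int64(177))]
333 [(np.int64(-61), np.int64(30), np.int64(180)), (np.int64(-72), np.int64(30), np.int64(177)), (np.int64(-86), np.int64(32), np.int64(178))]
339 [(np.int64(-59), np.int64(18), np.int64(178)), (np.int64(-71), np.int64(20), np.int64(179)), (np.int64(-84), np.int64(21), np.int64(178))]
345 [(np.int64(-59), np.int64(7), np.int64(180)), (np.int64(-71), np.int64(9), np.int64(181)), (np.int64(-83), np.int64(10), np.int64(178))]
351 [(np.int64(-57), np.int64(-4), np.int64(178)), (np.int64(-69), np.int64(-3), np.int64(178)), (np.int64(-82), np.int64(-2), np.int64(177))]
```

The side crop shows that the fingers taper toward their tips (visible end at crop (410,400), backs 16 mm thick only about 30 mm up), so narrow-open tips fit into the square recess. Grasping the clip low.

Emit:
{"api": "move_arm", "payload": {
  "rows": "0 0 0 -0.005 -0.001 0.05 0.06;0 0 0 0 0 0.05 0.06;0 0 0 0 0 0.04 0.06;0 0 0 0 0 0.02 0.06;0 0 0 0 0 0.0075 0.05;0 0 0 0 0 0 0.04;0 0 0 0 0 0 0.01;0 0 0 0 0 0 0.01",
  "squeeze": 20
}}

```text
t: 16.32
eef_pos: [0.6204, 0.2472, 0.0117]
ee_rot: [-3.14, 0.001, -1.395]
force: [0.1, -0.2, 1.1]
width: 0.0254
gripper_force: 0.0
```

Emit:
{"api": "move_arm", "payload": {
  "rows": "0 0 0 0 0 0 0.01;0 0 0 0 0 0 0.01;0 0 0 0 0 0 0.01;0 0 0 0 0 0 0.01"
}}

```text
t: 16.82
eef_pos: [0.6199, 0.2469, 0.0104]
ee_rot: [3.142, -0.0, -1.395]
force: [-0.3, 0.3, 0.2]
width: 0.0104
gripper_force: 0.0
```

Run:
```python
from h import *
im,d=arm.grab_frame('side');s=arm.get_state();K,T=cam2w('side')
p=np.linalg.inv(T)@np.append(s['eef_pos'],1);u,v=((K@p[:3])[:2]/p[2]).astype(int);print(u,v,s['width'])
c=im[v-50:v+40,u-60:u+60];cv2.imwrite('pics/s6.png',cv2.resize(c,None,fx=6,fy=6,interpolation=cv2.INTER_CUBIC))
```

```text
445 342 0.009964806471210712
```

View pics/s6.png

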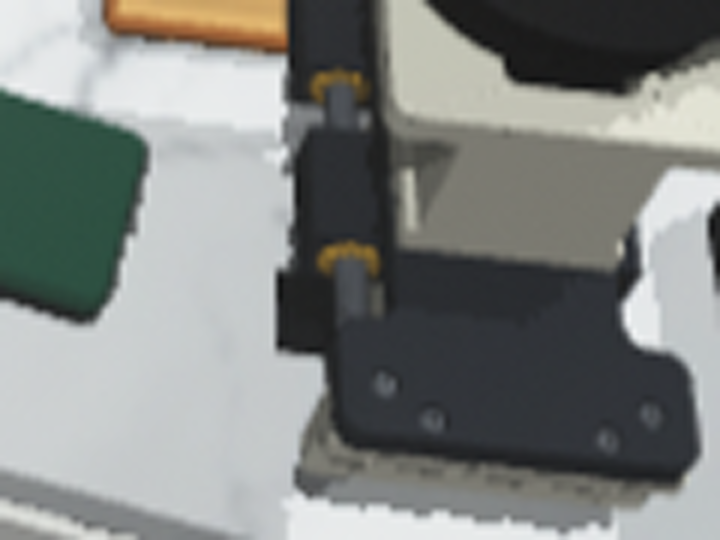

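Run:
```python
from h import *
s,im,P,K,T=wrist('w7')
cv2.imwrite('pics/w7c.png',cv2.resize(im[200:420,180:460],None,fx=2.7,fy=2.7,interpolation=cv2.INTER_CUBIC))
```

```text
(no output)
```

View pics/w7c.png

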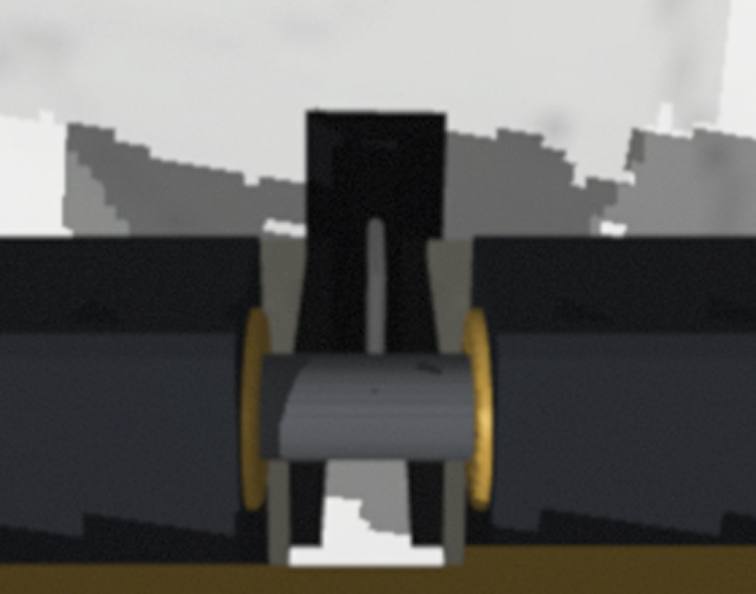

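The crop shows the clip upright between the fingers at crop (375,230), with black pads on black. I use depth to see where the pads really are.

Run:
```python
from h import *
s,im,P,K,T=wrist('w8');Tt=np.linalg.inv(pose(s))
Q=P@Tt[:3,:3].T+Tt[:3,3]
np.set_printoptions(linewidth=220)
for v in(250,265,280,290,300,310,322,335,375,390):
    print(v,[tuple(int(a) for a in (Q[v,u]*1000).round()) if P[v,u,2]==P[v,u,2] else None for u in(270,285,293,300,308,319,330,338,345,352,365)])
print(s['width'],s['gripper_force'],s['eef_pos'])
```

```text
250 [(15, -22, 10), (15, -15, 9), (16, -11, 6), (17, -8, 2), (19, -4, -5), (20, 0, -6), (19, 5, -5), (18, 9, 1), (16, 12, 7), (15, 16, 10), (14, 22, 11)]
265 [(7, -23, 11), (7, -15, 11), (9, -11, 6), (10, -8, 2), (12, -4, -4), (14, 0, -9), (13, 5, -5), (11, 9, 1), (7, 13, 11), (8, 16, 10), (8, 22, 9)]
280 [(0, -23, 10), None, (1, -12, 7), (3, -8, 2), (6, -4, -5), (7, 0, -8), (5, 5, -4), (3, 9, 2), (0, 13, 11), (0, 16, 10), (-1, 22, 11)]
290 [(37, -11, -92), (10, -13, -26), (-4, -12, 7), (8, -7, -22), (1, -4, -5), (6, 0, -18), (8, 5, -22), (-2, 9, 3), (10, 10, -26), (9, 13, -25), (37, 10, -93)]
300 [(37, -10, -97), (9, -12, -34), (8, -10, -32), (8, -7, -32), (-3, -4, -5), (6, 0, -28), (8, 4, -31), (8, 7, -32), (10, 10, -35), (10, 12, -35), (37, 9, -97)]
310 [(37, -10, -103), (8, -12, -40), (8, -9, -40), (8, -7, -40), (-9, -4, -5), (2, 0, -28), (8, 4, -40), (9, 7, -41), (8, 9, -39), (9, 12, -42), (37, 9, -102)]
322 [(35, -10, -103), (10, -11, -53), (8, -9, -49), (8, -6, -49), (-14, -4, -5), (-3, 0, -28), (5, 4, -43), (8, 6, -49), (9, 8, -52), (30, 7, -94), (37, 8, -107)]
335 [(33, -10, -105), (30, -7, -99), (30, -6, -100), (30, -4, -100), (31, -3, -100), (31, 0, -100), (30, 2, -99), (30, 4, -99), (30, 5, -100), (30, 6, -100), (35, 8, -109)]
375 [(25, -10, -107), (2, -10, -71), (-2, -8, -65), (-7, -6, -57), (-51, -5, 10), (-52, 1, 11), (-51, 6, 10), (-2, 6, -65), (0, 8, -68), (20, 7, -98), (27, 8, -109)]
390 [(23, -10, -107), (-2, -10, -73), (-7, -8, -65), (-60, -9, 10), (-60, -5, 10), (-60, 1, 10), (-61, 6, 12), (-7, 6, -65), (-5, 8, -69), (10, 8, -90), (24, 8, -109)]
0.009670805878472511 0.0 [0.61984712 0.24682745 0.01038465]
```

Run:
```python
from h import *
s,im,P,K,T=wrist('w8');Tt=np.linalg.inv(pose(s))
Q=P@Tt[:3,:3].T+Tt[:3,3]
for u in (286,292,297,300,338,343,347):
    print(u,[(v,)+tuple(int(a) for a in (Q[v,u]*1000).round()) for v in range(278,294,1) if P[v,u,2]==P[v,u,2] ][::2])
```

```text
286 [(278, 1, -15, 10), (280, 0, -15, 11), (282, -2, -15, 11), (284, -2, -15, 11), (286, -3, -15, 11), (288, -5, -15, 11), (290, 10, -13, -25), (292, 10, -12, -28)]
292 [(278, 1, -12, 10), (280, 0, -12, 10), (282, -1, -12, 11), (284, -2, -12, 11), (286, -3, -12, 10), (288, -4, -12, 10), (290, 10, -10, -26), (292, 10, -10, -27)]
297 [(278, 3, -10, 4), (280, 2, -10, 4), (282, 2, -10, 4), (284, 1, -10, 3), (287, -1, -10, 4), (289, 8, -8, -21), (291, 8, -8, -23), (293, 8, -8, -25)]
300 [(278, 4, -8, 2), (280, 3, -8, 2), (282, 2, -8, 1), (284, 1, -8, 1), (286, 0, -8, 2), (288, 9, -7, -22), (290, 8, -7, -23), (292, 8, -7, -24)]
338 [(278, 4, 9, 1), (280, 3, 9, 2), (282, 2, 9, 3), (284, 1, 9, 2), (286, 0, 9, 2), (288, -1, 9, 3), (290, -2, 9, 1), (292, -3, 9, 2)]
343 [(278, 3, 12, 5), (280, 1, 12, 7), (282, 1, 12, 6), (284, 0, 12, 6), (286, -2, 12, 8), (288, -3, 12, 6), (290, 9, 10, -25), (292, 9, 9, -27)]
347 [(278, 1, 14, 10), (280, -1, 14, 11), (282, -1, 14, 11), (284, -2, 14, 10), (286, -3, 14, 10), (288, -4, 14, 11), (290, 10, 11, -26), (292, 10, 11, -28)]
```

Depth shows the pads end about 21 mm behind the TCP, not 8 mm ahead. The fingers are in effect about 29 mm shorter than stated, so they closed above the clip's body. I open, go lower with care and grip again.

Emit:
{"api": "move_arm", "payload": {
  "rows": "0 0 0 0 0 0 0.045;0 0 0 0 0 0 0.045;0 0 0 0 0 0 0.045;0 0 0 0 0 0 0.045;0 0 0 0 0 0.01 0.045;0 0 0 0 0 0.008 0.045;0 0 0 0 0 0.005 0.045;0 0 0 0 0 0 0.045"
}}

```text
t: 18.02
eef_pos: [0.6195, 0.2465, -0.0134]
ee_rot: [3.14, -0.001, -1.395]
force: [0.5, -1.0, -0.5]
width: 0.045
gripper_force: 0.0
```

Emit:
{"api": "move_arm", "payload": {
  "rows": "0 0 0 0 0 0.003 0.045;0 0 0 0 0 0.001 0.045;0 0 0 0 0 0 0.01;0 0 0 0 0 0 0.01;0 0 0 0 0 0 0.01;0 0 0 0 0 0 0.01;0 0 0 0 0 0 0.01",
  "squeeze": 20
}}

```text
t: 18.9
eef_pos: [0.6199, 0.2469, -0.0164]
ee_rot: [-3.141, 0.0, -1.395]
force: [-0.5, 0.4, 1.1]
width: 0.0223
gripper_force: 20.0
```

Emit:
{"api": "move_arm", "payload": {
  "rows": "0 0 0 0 0 -0.03 0.01;0 0 0 0 0 -0.05 0.01;0 0 0 0.0456 0.0371 -0.02 0.01;0 0 0 0.0456 0.0371 0 0.01;0 0 0 0.0456 0.0371 0 0.01;0 0 0 0.0456 0.0371 0 0.01;0 0 0 0.0456 0.0371 0 0.01;0 0 0 0.0456 0.0371 0 0.01"
}}

```text
t: 19.9
eef_pos: [0.4475, -0.0628, 0.0837]
ee_rot: [-3.141, 0.0, -1.394]
force: [1.1, -1.3, -0.0]
width: 0.0221
gripper_force: 20.0
```

Emit:
{"api": "move_arm", "payload": {
  "rows": "0 0 7.5 0 0 0 0.01;0 0 0 0 0 0.04 0.01;0 0 0 0 0 0.02 0.01;0 0 0 0 0 0 0.01"
}}

```text
t: 20.4
eef_pos: [0.4474, -0.0619, 0.0224]
ee_rot: [3.139, -0.001, -1.526]
force: [-0.3, -1.1, 0.3]
width: 0.0224
gripper_force: 20.0
```

Run:
```python
from h import *
s,im,P,K,T=wrist('w9');print(s['eef_pos'],np.degrees(s['ee_rot']),s['width'],s['gripper_force'])
cv2.imwrite('pics/w9s.png',im)
comps(P,.03,.09,80)
b=(P[...,1]<-.16)&(P[...,1]>-.25)&(P[...,0]>.4)&(P[...,0]<.5)
print(rect(P,b,.03,.06),np.nanmax(P[...,2][b]))
delta(s,.4485,-.0617,-.012,-87.4)
```

```text
[ 0.44740986 -0.06187018  0.02244623] [ 1.79828909e+02 -3.90108095e-02 -8.74376146e+01] 0.022377151027345624 19.99997779726982
px [331. 127.] 16983 ctr [ 446.4 -131.4] size [58.6 33.6] ang 1.9 zmed 0.0621 mean [ 0.4466 -0.1321]
px [629. 187.] 1146 ctr [ 327.1 -115.1] size [ 9.8 25.6] ang 8.0 zmed 0.036 mean [ 0.3289 -0.1149]
px [316. 300.] 7276 ctr [448.5 -66.4] size [51.5 30.5] ang 3.4 zmed 0.0548 mean [ 0.4488 -0.0705]
px [273. 385.] 534 ctr [461.3 -55. ] size [ 4. 14.] ang 2.7 zmed 0.0878 mean [ 0.4612 -0.0553]
px [358. 385.] 523 ctr [435.1 -56.6] size [ 4.  13.5] ang 2.2 zmed 0.0878 mean [ 0.4353 -0.0565]
(0, ((0.0, 0.0), (0.0, 0.0), 0.0), None) 0.015052111349885683
shift [-0.0001 -0.0012  0.0344] turn z -0.0
```

View pics/w9s.png

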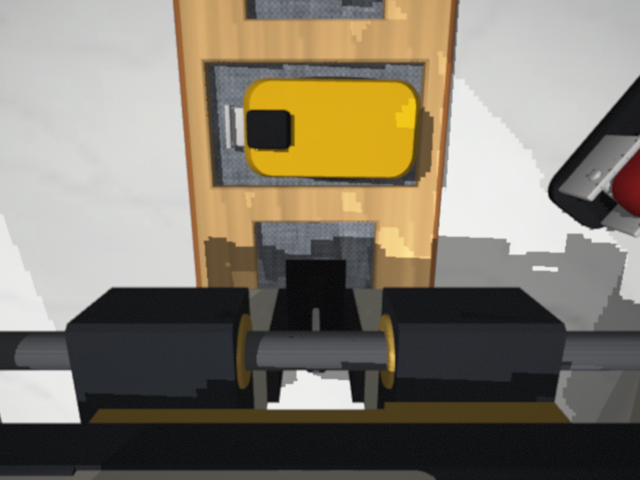

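The tape sits well in the middle recess (330,127). The clip is over its recess at (316,280). Lowering.

Emit:
{"api": "move_arm", "payload": {
  "rows": "0 0 0 0 -0.001 0.02 0.01;0 0 0 0 0 0.01 0.01;0 0 0 0 0 0.004 0.01;0 0 0 0 0 0 0.01;0 0 0 0 0 0 0.01"
}}

```text
t: 21.08
eef_pos: [0.4493, -0.0615, -0.0103]
ee_rot: [3.141, 0.0, -1.526]
force: [-1.4, -0.0, -0.1]
width: 0.0224
gripper_force: 21.5
```

Emit:
{"api": "move_arm", "payload": {
  "rows": "0 0 0 0 0 0.0015 0.01;0 0 0 0 0 0 0.01"
}}

```text
t: 21.32
eef_pos: [0.4491, -0.0616, -0.0118]
ee_rot: [3.141, -0.0, -1.526]
force: [-3.5, 0.1, 4.9]
width: 0.0224
gripper_force: 24.6
```

Emit:
{"api": "move_arm", "payload": {
  "rows": "0 0 0 0 0 -0.0005 0.029;0 0 0 0 0 0 0.029;0 0 0 0 0 -0.002 0.03;0 0 0 0 0 -0.005 0.04"
}}

```text
t: 21.82
eef_pos: [0.4494, -0.0615, -0.0046]
ee_rot: [3.141, -0.0, -1.526]
force: [0.2, 0.2, 0.8]
width: 0.0345
gripper_force: 0.0
```

Emit:
{"api": "move_arm", "payload": {
  "rows": "0 0 0 0 0 -0.01 0.05;0 0 0 0 0 -0.02 0.06;0 0 0 0 0 -0.05 0.0876;0 0 0 0 0 -0.06 0.0876;0 0 0 0 0 -0.06 0.0876;0 0 0 0 0 0 0.0876"
}}

```text
t: 22.58
eef_pos: [0.4537, -0.061, 0.2024]
ee_rot: [-3.128, 0.001, -1.525]
force: [0.4, 0.7, -1.0]
width: 0.0874
gripper_force: 0.0
```

Run:
```python
from h import *
s,im,P,K,T=wrist('w10');print(s['eef_pos'],np.degrees(s['ee_rot']),s['width'])
b=(P[...,1]<-.02)&(P[...,1]>-.1)&(P[...,0]>.4)&(P[...,0]<.5)
for z in(.015,.025):print('clip',rect(P,b,z,.06))
print(np.nanmax(P[...,2][b]))
b=(P[...,1]<-.17)&(P[...,1]>-.25)&(P[...,0]>.4)&(P[...,0]<.5)
print('spool',rect(P,b,.045,.06),np.nanmedian(P[...,2][b&(P[...,2]>.04)]))
comps(P,.03,.09,80)
```

```text
[ 0.45368407 -0.06098448  0.20239485] [-1.79237669e+02  8.30123637e-02 -8.73697800e+01] 0.0873672277375443
clip (758, ((449.0187683105469, -61.216880798339844), (15.569562911987305, 40.141178131103516), 2.4811370372772217), array([ 0.44918522, -0.06206569], dtype=float32))
clip (60, ((449.08746337890625, -61.34475326538086), (1.760812759399414, 13.393879890441895), 2.380976676940918), array([ 0.44913748, -0.06236969], dtype=float32))
0.3337636862420182
spool (1331, ((453.6400146484375, -201.03428649902344), (28.361717224121094, 27.411645889282227), 2.509502410888672), array([ 0.45368907, -0.20126007], dtype=float32)) 0.049892299322147726
px [329.  22.] 1494 ctr [ 453.6 -201. ] size [28.4 27.4] ang 2.5 zmed 0.0498 mean [ 0.4537 -0.2008]
px [544.  90.] 6257 ctr [ 290.4 -159.9] size [128.9  25.5] ang 58.4 zmed 0.0463 mean [ 0.2921 -0.1623]
px [334. 123.] 3456 ctr [ 446.3 -131.5] size [58.1 32.6] ang 3.1 zmed 0.062 mean [ 0.4465 -0.1318]
px [535. 252.] 5567 ctr [269.8 -24.2] size [121.3  41.2] ang 77.2 zmed 0.041 mean [ 0.2727 -0.0358]
```

View pics/w10.png

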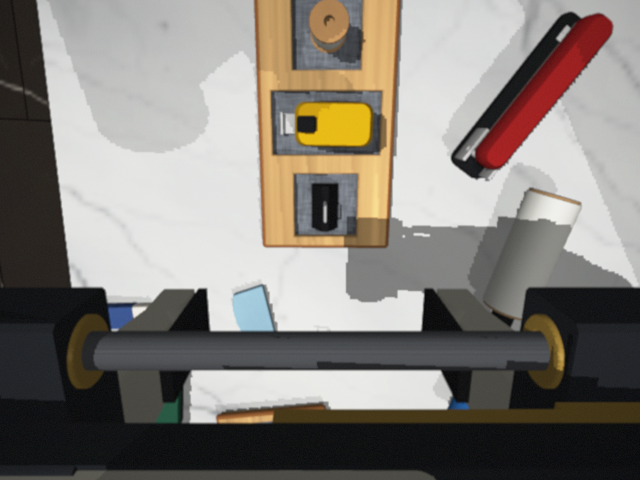

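All three fitting things stand right: spool (329,22), tape (334,123), clip (325,205). Next is the ink pad.

Emit:
{"api": "move_arm", "payload": {
  "rows": "0 0 0 -0.04 -0.0347 0 0.0876;0 0 0 -0.04 -0.0347 0 0.0876;0 0 0 -0.04 -0.0347 0 0.0876;0 0 0 -0.04 -0.0347 0 0.0876;0 0 0 -0.04 -0.0347 0 0.0876;0 0 5.8 0 0 0.03 0.0876;0 0 0 0 0 0 0.0876;0 0 0 0 0 0 0.0876"
}}

```text
t: 23.62
eef_pos: [0.6141, 0.1458, 0.1663]
ee_rot: [-3.141, -0.0, -1.625]
force: [-0.9, 0.7, 1.2]
width: 0.0875
gripper_force: 0.0
```

Run:
```python
from h import *
s,im,P,K,T=wrist('w11');print(s['eef_pos'],np.degrees(s['ee_rot']),s['width'])
b=(P[...,1]<.2)&(P[...,1]>.09)&(P[...,0]>.56)&(P[...,0]<.67)
r=rect(P,b,.012,.03);print(r)
delta(s,*(np.array(r[1][0])/1000),-.0105,-93.2)
```

```text
[0.61408812 0.14576425 0.16625826] [-1.79968042e+02 -1.86847713e-02 -9.31040909e+01] 0.08750336690709512
(6476, ((613.8523559570312, 145.42721557617188), (72.70874786376953, 57.22374725341797), 86.81552124023438), array([0.6137742 , 0.14387439], dtype=float32))
shift [0.0003 0.0003 0.1768] turn z 0.1
```

Emit:
{"api": "move_arm", "payload": {
  "rows": "0 0 0 0 0 0.06 0.0876;0 0 0 0 0 0.06 0.0876;0 0 0 0 0 0.035 0.0876;0 0 0 0 0 0.015 0.0876;0 0 0 0 0 0.0067 0.0876;0 0 0 0 0 0 0.045;0 0 0 0 0 0 0.045;0 0 0 0 0 0 0.045",
  "squeeze": 30
}}

```text
t: 24.68
eef_pos: [0.6145, 0.1465, -0.0101]
ee_rot: [-3.14, 0.001, -1.627]
force: [0.5, -0.2, -0.5]
width: 0.0632
gripper_force: 0.0
```

Emit:
{"api": "move_arm", "payload": {
  "rows": "0 0 0 0 0 0 0.045;0 0 0 0 0 0 0.045;0 0 0 0 0 0 0.045"
}}

```text
t: 25.05
eef_pos: [0.6142, 0.1464, -0.0105]
ee_rot: [-3.141, 0.0, -1.627]
force: [-2.2, 0.5, 6.0]
width: 0.0571
gripper_force: 30.0
```

Emit:
{"api": "move_arm", "payload": {
  "rows": "0 0 0 0 0 -0.03 0.045;0 0 0 0 0 -0.05 0.045;0 0 0 -0.0193 0.0439 -0.03 0.045;0 0 0 -0.0193 0.0439 0 0.045;0 0 0 -0.0193 0.0439 0 0.045;0 0 -6.15 0 0 0 0.045;0 0 -6.15 0 0 0 0.045;0 0 0 0 0 0 0.045"
}}

```text
t: 26.05
eef_pos: [0.4855, 0.2115, 0.0988]
ee_rot: [3.142, 0.0, -1.413]
force: [0.2, -0.1, -0.0]
width: 0.0568
gripper_force: 30.0
```

Run:
```python
from h import *
s,im,P,K,T=wrist('w12');print(s['eef_pos'],np.degrees(s['ee_rot']),s['width'],s['gripper_force'])
def felt(im,P):
    hsv=cv2.cvtColor(im,cv2.COLOR_BGR2HSV)
    f=((hsv[...,1]<70)&(hsv[...,2]<150)&(np.abs(P[...,2]-.004)<.0035)).astype(np.uint8)
    f=cv2.morphologyEx(f,cv2.MORPH_OPEN,np.ones((5,5)))
    n,L,st,ce=cv2.connectedComponentsWithStats(f)
    for i in range(1,n):
        if st[i,4]>400:
            r=cv2.minAreaRect((P[L==i][:,:2]*1000).astype(np.float32));print('felt',ce[i].round(),np.round(r[0],1),np.round(r[1],1),round(r[2],1))
felt(im,P);comps(P,.006,.1,200)
im4=cv2.imread('pics/w4.png')
im,d=arm.grab_frame('top');K,T=cam2w('top');P=cloud(d,K,T);comps(P[:,:300],.006,.02,500)
cv2.imwrite('pics/w12.png',cv2.imread('pics/w12.png'))
```

```text
[0.48548839 0.21146288 0.09877016] [ 1.79998567e+02  4.29116261e-03 -8.09464845e+01] 0.0568425388931123 29.998944103717804
felt [316. 189.] [490.  182.2] [75.3 29.8] 9.0
px [445.  36.] 2789 ctr [432.3  81.6] size [40.6 21.3] ang 0.5 zmed 0.0156 mean [0.4334 0.0834]
px [628. 162.] 1160 ctr [311.3 132.4] size [18.4 39.1] ang 17.8 zmed 0.0257 mean [0.3137 0.1344]
px [320. 188.] 8411 ctr [486.7 201.9] size [115.1  95. ] ang 9.1 zmed 0.0119 mean [0.4886 0.1801]
px [508. 269.] 1298 ctr [357.3 215.4] size [35.1 19.1] ang 66.0 zmed 0.0142 mean [0.3585 0.2122]
px [626. 280.] 1423 ctr [281.6 202.4] size [36.8 11.1] ang 80.2 zmed 0.0183 mean [0.2841 0.2058]
px [243. 382.] 207 ctr [520.8 326.9] size [10.9 21.7] ang 28.2 zmed 0.0119 mean [0.5207 0.3264]
px [390. 382.] 296 ctr [418.5 309.2] size [14.3 20.3] ang 3.9 zmed 0.0118 mean [0.417  0.3095]
px [241. 247.] 636 ctr [489.3 178.5] size [115.1  57. ] ang 9.0 zmed 0.0115 mean [0.483  0.1672]
px [283. 460.] 794 ctr [62.8 73.1] size [ 38.3 107.7] ang 55.0 zmed 0.013 mean [0.0597 0.0762]
```

View pics/w12.png

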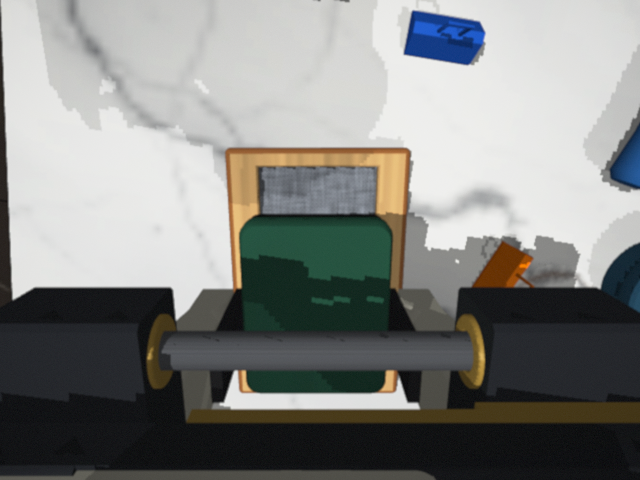

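The pad is over the large recess, with the visible felt at (316,189), 75 mm wide and centred on the pad's columns. Lowering.

Emit:
{"api": "move_arm", "payload": {
  "rows": "0 0 0 -0.001 0 0.05 0.045;0 0 0 0 0 0.03 0.045;0 0 0 0 0 0.015 0.045;0 0 0 0 0 0.0095 0.045;0 0 0 0 0 0 0.045;0 0 0 0 0 0 0.045"
}}

```text
t: 26.9
eef_pos: [0.4861, 0.2128, -0.005]
ee_rot: [-3.14, 0.001, -1.413]
force: [-0.2, 0.1, -0.8]
width: 0.0566
gripper_force: 30.0
```

Emit:
{"api": "move_arm", "payload": {
  "rows": "0 0 0 0 0 0.001 0.045;0 0 0 0 0 0 0.045"
}}

```text
t: 27.15
eef_pos: [0.4857, 0.2125, -0.0064]
ee_rot: [-3.141, 0.0, -1.412]
force: [-0.6, 0.2, -0.2]
width: 0.0567
gripper_force: 30.0
```

Emit:
{"api": "move_arm", "payload": {
  "rows": "0 0 0 0 0 0.0005 0.075;0 0 0 0 0 0 0.075;0 0 0 0 0 0 0.075;0 0 0 0 0 -0.02 0.08;0 0 0 0 0 -0.05 0.0876;0 0 0 0 0 -0.06 0.0876;0 0 0 0 0 -0.04 0.0876;0 0 0 0 0 0 0.0876"
}}

```text
t: 28.15
eef_pos: [0.4871, 0.2136, 0.1664]
ee_rot: [-3.136, 0.004, -1.412]
force: [-0.5, 0.8, -0.1]
width: 0.0875
gripper_force: 0.0
```

Run:
```python
from h import *
s,im,P,K,T=wrist('w13');print(s['eef_pos'],np.degrees(s['ee_rot']),s['width'])
b=(P[...,1]<.28)&(P[...,1]>.15)&(P[...,0]>.42)&(P[...,0]<.55)
r=rect(P,b,.0165,.03);print(r,np.nanmedian(P[...,2][b&(P[...,2]>.0165)]))
comps(P,.006,.1,400)
hsv=cv2.cvtColor(im,cv2.COLOR_BGR2HSV)
f=((hsv[...,1]<70)&(hsv[...,2]<150)&(np.abs(P[...,2]-.004)<.0035)).astype(np.uint8)
n,L,st,ce=cv2.connectedComponentsWithStats(f)
for i in range(1,n):
    if st[i,4]>400:
        r=cv2.minAreaRect((P[L==i][:,:2]*1000).astype(np.float32));print('felt',ce[i].round(),np.round(r[0],1),np.round(r[1],1),round(r[2],1))
```

```text
[0.48714778 0.21364744 0.1664144 ] [-179.66162701    0.20055983  -80.90098479] 0.0875405826801086
(6640, ((486.9921569824219, 211.33004760742188), (57.14979934692383, 72.65227508544922), 9.150272369384766), array([0.48718405, 0.2099312 ], dtype=float32)) 0.2744287938223495
px [322.   8.] 745 ctr [509.   65.7] size [33.1 11.1] ang 7.3 zmed 0.0081 mean [0.5081 0.0657]
px [604. 106.] 5020 ctr [296.2  92.3] size [110.3  23.6] ang 77.4 zmed 0.031 mean [0.302  0.1012]
px [422.  50.] 1731 ctr [432.3  81.6] size [40.4 21.5] ang 0.9 zmed 0.015 mean [0.4331 0.0829]
px [321. 232.] 13014 ctr [481.4 235.6] size [115.  162.7] ang 9.1 zmed 0.0119 mean [0.4824 0.2298]
px [319. 212.] 6706 ctr [486.4 214.1] size [60.5 78.7] ang 8.3 zmed 0.022 mean [0.4872 0.2097]
px [601. 253.] 5290 ctr [263.7 208. ] size [52.2 57.7] ang 20.2 zmed 0.0326 mean [0.2664 0.2052]
px [474. 245.] 1246 ctr [356.7 219.3] size [40.1 21.5] ang 71.3 zmed 0.0155 mean [0.3593 0.2179]
px [198. 390.] 1737 ctr [565.4 372.3] size [45.6 36. ] ang 10.3 zmed 0.0344 mean [0.5635 0.3734]
felt [324. 203.] [485.1 212.6] [75.3 91.2] 9.1
felt [507. 283.] [316.5 250.8] [54.  70.8] 63.3
felt [320. 302.] [472.5 292.3] [69.7 42.4] 9.4
```

The pad sits level (top at 22 mm), within 2 mm of its recess's middle. The small recess is at (472.5, 291.7). On to the stamp.

Emit:
{"api": "move_arm", "payload": {
  "rows": "0 0 0 0.0603 -0.0079 0 0.0876;0 0 0 0.0603 -0.0079 0 0.0876;0 0 0 0.0603 -0.0079 0 0.0876;0 0 0 0.0603 -0.0079 0 0.0876;0 0 0 0.0603 -0.0079 0 0.0876;0 0 0 0.0603 -0.0079 0 0.0876;0 0 0 0.0603 -0.0079 0 0.0876;0 0 0 0.0603 -0.0079 0 0.0876"
}}

```text
t: 29.2
eef_pos: [0.6235, -0.2558, 0.1606]
ee_rot: [3.139, 0.001, -1.413]
force: [2.1, 0.8, -0.6]
width: 0.0879
gripper_force: 0.0
```

Emit:
{"api": "move_arm", "payload": {
  "rows": "0 0 0 0 0 0 0.0876;0 0 0 0 0 0 0.0876"
}}

```text
t: 29.45
eef_pos: [0.6229, -0.2541, 0.1606]
ee_rot: [3.139, 0.001, -1.414]
force: [-0.2, 1.1, -0.3]
width: 0.0875
gripper_force: 0.0
```

Run:
```python
from h import *
s,im,P,K,T=wrist('w14');print(s['eef_pos'],np.degrees(s['ee_rot']),s['width'])
b=(P[...,1]<-.2)&(P[...,1]>-.31)&(P[...,0]>.57)&(P[...,0]<.68)
print('knob',rect(P,b,.055,.08));print('foot',rect(P,b,.005,.03));print('all',rect(P,b,.005,.08))
comps(P,.006,.2,300)
k=rect(P,b,.055,.08)[1][0]
delta(s,k[0]/1000,k[1]/1000,.02,-80.9)
```

```text
[ 0.62294573 -0.2541112   0.16057485] [ 1.79823244e+02  7.69276360e-02 -8.09962119e+01] 0.087500493146278
knob (993, ((624.59423828125, -254.93370056152344), (24.08060646057129, 24.035860061645508), 8.559488296508789), array([ 0.6247409 , -0.25673497], dtype=float32))
foot (1286, ((624.3402099609375, -255.02980041503906), (51.095062255859375, 23.856279373168945), 58.7779426574707), array([ 0.62374496, -0.26170775], dtype=float32))
all (2300, ((624.1959228515625, -254.99627685546875), (51.08440017700195, 24.547632217407227), 58.196659088134766), array([ 0.62419695, -0.2595912 ], dtype=float32))
px [284.  21.] 3466 ctr [ 660.5 -378.7] size [49.3 17.1] ang 21.4 zmed 0.0895 mean [ 0.6601 -0.374 ]
px [584.  99.] 22964 ctr [ 497.2 -367.3] size [ 45.4 123.3] ang 5.5 zmed 0.1172 mean [ 0.5026 -0.3583]
px [316. 217.] 2296 ctr [ 624.2 -255. ] size [51.1 24.5] ang 58.2 zmed 0.0202 mean [ 0.6242 -0.2596]
px [484. 282.] 4205 ctr [ 493.6 -232.8] size [ 53.7 187.3] ang 79.9 zmed 0.0121 mean [ 0.4999 -0.2428]
px [187. 304.] 1331 ctr [ 671.2 -249.6] size [12.2 25.7] ang 47.7 zmed 0.1914 mean [ 0.6728 -0.2524]
px [507. 308.] 1036 ctr [ 458.8 -208. ] size [26.6 13.5] ang 42.0 zmed 0.0298 mean [ 0.4623 -0.2086]
px [433. 395.] 955 ctr [ 488.1 -115.7] size [48.1 41.5] ang 11.4 zmed 0.0117 mean [ 0.494  -0.1089]
shift [ 0.0013 -0.0019  0.1406] turn z -0.1
```

View pics/w14.png

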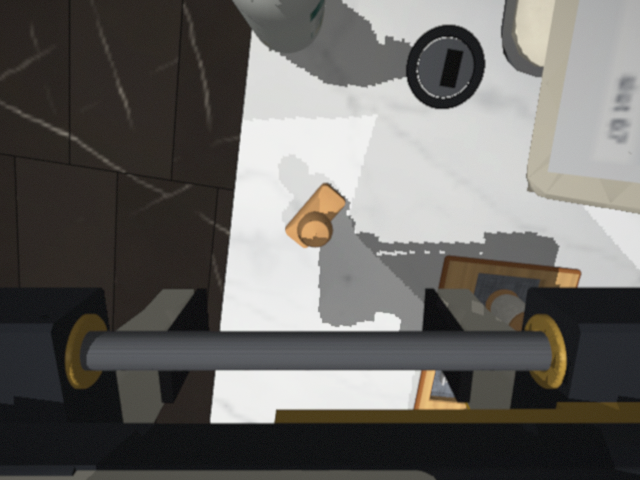

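The stamp is at (316,217), foot long axis at 58° in the world, knob at the middle. The bottle (285,20) and monitor (585,100) are near, so I check the last joint's room before choosing the turn.

Run:
```python
from h import *
s=arm.get_state();print(s['q'].round(3),np.degrees(s['ee_rot'][2]))
im,d=arm.grab_frame('top');K,T=cam2w('top');P=cloud(d,K,T)
for z in(.1,.14,.18,.22):
    q=P[(P[...,0]>.45)&(P[...,0]<.75)&(P[...,1]>-.5)&(P[...,1]<-.3)&(P[...,2]>z)]
    q=q[q[:,2]<.3]
    for lo,hi in((.45,.58),(.58,.75)):
        r=q[(q[:,0]>lo)&(q[:,0]<hi)]
        if len(r):print(z,lo,len(r),'x',r[:,0].min().round(3),r[:,0].max().round(3),'y',r[:,1].max().round(3),'zmax',r[:,2].max().round(3))
```

```text
[-0.097  0.386 -0.054 -0.    -1.133  0.256] -80.9287041645055
0.1 0.45 3249 x 0.45 0.579 y -0.3 zmax 0.293
0.1 0.58 932 x 0.581 0.687 y -0.3 zmax 0.27
0.14 0.45 2323 x 0.45 0.579 y -0.3 zmax 0.293
0.14 0.58 498 x 0.581 0.682 y -0.3 zmax 0.27
0.18 0.45 1240 x 0.45 0.579 y -0.3 zmax 0.293
0.18 0.58 14 x 0.581 0.673 y -0.3 zmax 0.27
0.22 0.45 245 x 0.45 0.579 y -0.3 zmax 0.293
0.22 0.58 1 x 0.581 0.581 y -0.3 zmax 0.27
```

Emit:
{"api": "move_arm", "payload": {
  "rows": "0 0 0 0.0012 -0.002 0 0.07;0 0 10 0 0 0 0.06;0 0 10 0 0 0.03 0.05;0 0 0 0 0 0.05 0.05;0 0 0 0 0 0.04 0.05;0 0 0 0 0 0.015 0.05;0 0 0 0 0 0.007 0.05;0 0 0 0 0 0 0.015",
  "squeeze": 25
}}

```text
t: 30.55
eef_pos: [0.6271, -0.2548, 0.0218]
ee_rot: [-3.14, -0.0, -1.761]
force: [0.5, 0.4, 0.5]
width: 0.0446
gripper_force: 0.0
```

Emit:
{"api": "move_arm", "payload": {
  "rows": "0 0 0 0 0 0 0.015;0 0 0 0 0 0 0.015;0 0 0 0 0 0 0.015;0 0 0 0 0 0 0.015"
}}

```text
t: 31.05
eef_pos: [0.6267, -0.2551, 0.0218]
ee_rot: [-3.14, -0.0, -1.761]
force: [-1.9, -0.3, 5.8]
width: 0.0224
gripper_force: 25.0
```

Emit:
{"api": "move_arm", "payload": {
  "rows": "0 0 0 0 0 -0.02 0.015;0 0 0 0 0 -0.04 0.015;0 0 0 0 0 -0.04 0.015;0 0 0 0 0 0 0.015"
}}

```text
t: 31.55
eef_pos: [0.6285, -0.2555, 0.1249]
ee_rot: [-3.135, -0.0, -1.761]
force: [0.1, -0.5, -1.3]
width: 0.0226
gripper_force: 25.0
```

Run:
```python
from h import *
s,im,P,K,T=wrist('w15');print(s['eef_pos'],np.degrees(s['ee_rot']),s['width'],s['gripper_force'])
Tt=np.linalg.inv(pose(s));Q=P@Tt[:3,:3].T+Tt[:3,3]
# foot top expected at tool z = .0218-.020=+.002
b=(np.abs(Q[...,1])<.05)&(Q[...,0]>-.03)&(Q[...,0]<.05)&(Q[...,2]>-.012)&(Q[...,2]<.04)
q=Q[b];print(len(q),np.percentile(q[:,2],[5,25,50,75,95]).round(4));r=cv2.minAreaRect((q[:,:2]*1000).astype(np.float32));print(r)
t=q[np.abs(q[:,2]-np.median(q[:,2]))<.004];A=np.c_[t[:,:2],np.ones(len(t))];print('plane slopes',np.linalg.lstsq(A,t[:,2],rcond=None)[0].round(4))
delta(s,.4725,.2917,.12,-150.1)
```

```text
[ 0.62852187 -0.25546411  0.1248693 ] [-1.79608310e+02 -9.30233124e-03 -1.00899511e+02] 0.022582899906059495 25.000037042191252
3321 [-0.0001  0.0015  0.003   0.0048  0.0122]
((6.0188140869140625, 3.784693717956543), (39.921592712402344, 23.31098175048828), 20.404003143310547)
plane slopes [ 0.1217 -0.0465  0.0016]
shift [-0.5078  0.2567  0.003 ] turn z 49.2
```

Emit:
{"api": "move_arm", "payload": {
  "rows": "0 0 0 -0.0508 0.0257 0 0.015;0 0 0 -0.0508 0.0257 0 0.015;0 0 0 -0.0508 0.0257 0 0.015;0 0 0 -0.0508 0.0257 0 0.015;0 0 0 -0.0508 0.0257 0 0.015;0 0 0 -0.0508 0.0257 0 0.015;0 0 0 -0.0508 0.0257 0 0.015;0 0 0 -0.0508 0.0257 0 0.015"
}}

```text
t: 32.6
eef_pos: [0.4999, 0.1844, 0.1198]
ee_rot: [3.14, -0.001, -1.761]
force: [1.0, 0.9, -0.9]
width: 0.0222
gripper_force: 25.0
```

Emit:
{"api": "move_arm", "payload": {
  "rows": "0 0 0 -0.0508 0.0257 0 0.015;0 0 0 -0.0508 0.0257 0 0.015;0 0 9.9 0 0 0 0.015;0 0 9.9 0 0 0 0.015;0 0 9.9 0 0 0 0.015;0 0 9.9 0 0 0 0.015;0 0 10 0 0 0 0.015;0 0 0 0 0 0 0.015"
}}

```text
t: 33.6
eef_pos: [0.4696, 0.2921, 0.1197]
ee_rot: [-3.141, -0.002, -2.626]
force: [-0.2, 0.3, -0.6]
width: 0.023
gripper_force: 25.0
```

Run:
```python
from h import *
s,im,P,K,T=wrist('w16');print(s['eef_pos'],np.degrees(s['ee_rot']),s['width'],s['gripper_force'])
Tt=np.linalg.inv(pose(s));Q=P@Tt[:3,:3].T+Tt[:3,3]
b=(np.abs(Q[...,1])<.05)&(Q[...,0]>-.03)&(Q[...,0]<.05)&(Q[...,2]>-.005)&(Q[...,2]<.008)
q=Q[b];A=np.c_[q[:,:2],np.ones(len(q))];w=np.ones(len(q),bool)
for _ in range(8):
    c=np.linalg.lstsq(A[w],q[w,2],rcond=None)[0];w=np.abs(A@c-q[:,2])<.0012
print('plane',c.round(4),w.sum(),len(q))
q2=Q[(np.abs(Q[...,1])<.05)&(Q[...,0]>-.03)&(Q[...,0]<.05)&(Q[...,2]>-.005)&(Q[...,2]<.025)]
qw=q2@pose(s)[:3,:3].T+s['eef_pos'];print(cv2.minAreaRect((qw[:,:2]*1000).astype(np.float32)))
comps(P,.006,.03,400)
delta(s,.4725,.2917,.027,-150.5)
im,d=arm.grab_frame('side');cv2.imwrite('pics/s16.png',cv2.resize(im[220:320,400:530],None,fx=6,fy=6,interpolation=cv2.INTER_CUBIC))
```

```text
[0.46955135 0.29207784 0.1196931 ] [-1.79975998e+02 -1.03908958e-01 -1.50469092e+02] 0.022969374219719983 25.001276289112866
plane [ 0.197   0.0032 -0.0003] 1962 2904
((461.0735778808594, 293.76092529296875), (39.5725212097168, 23.55243492126465), 9.12143611907959)
px [46. 23.] 1830 ctr [434.4  85.6] size [15.4 35.6] ang 87.8 zmed 0.0142 mean [0.4368 0.0866]
px [305.  23.] 1816 ctr [356.  219.9] size [40.3 21.8] ang 71.1 zmed 0.0138 mean [0.3592 0.2233]
px [488.  42.] 3464 ctr [306.7 333.5] size [40.4 77.8] ang 25.5 zmed 0.0215 mean [0.3154 0.3254]
px [233. 186.] 18475 ctr [480.4 241.6] size [115.1 175.4] ang 9.1 zmed 0.012 mean [0.4713 0.2303]
px [196. 194.] 9689 ctr [489.9 210.1] size [63.3 78.1] ang 9.2 zmed 0.0221 mean [0.4847 0.2119]
shift [-0.0025 -0.0017  0.0927] turn z 0.0
```

View pics/w16.png

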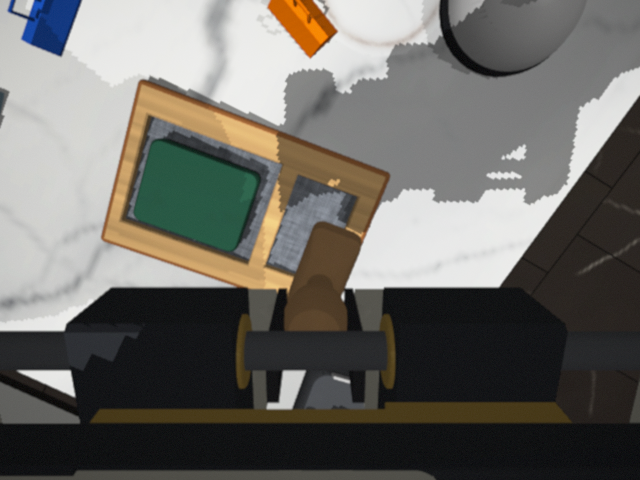

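That was my 15th viewed picture, one over the limit of 14. I'll view no more and go on with numbers alone. The stamp hangs tilted by about 11° about the closing axis, front end low at (340,235), over the small recess at (320,210). I lower it gently so that the floor turns it flat.

Emit:
{"api": "move_arm", "payload": {
  "rows": "0 0 0 -0.0025 -0.0017 0.04 0.015;0 0 0 0 0 0.03 0.015;0 0 0 0 0 0.012 0.015;0 0 0 0 0 0.003 0.015;0 0 0 0 0 0 0.015"
}}

```text
t: 34.33
eef_pos: [0.4736, 0.2928, 0.0365]
ee_rot: [3.141, 0.001, -2.626]
force: [1.0, 0.5, -0.1]
width: 0.0229
gripper_force: 25.0
```

Emit:
{"api": "move_arm", "payload": {
  "rows": "0 0 0 0 0 0.0025 0.015;0 0 0 0 0 0.002 0.015;0 0 0 0 0 0.002 0.015;0 0 0 0 0 0 0.015",
  "squeeze": 12
}}

```text
t: 34.83
eef_pos: [0.4731, 0.2923, 0.0292]
ee_rot: [-3.142, -0.0, -2.627]
force: [0.5, 0.6, 0.0]
width: 0.023
gripper_force: 12.0
```

Emit:
{"api": "move_arm", "payload": {
  "rows": "0 0 0 0 0 0.0015 0.015;0 0 0 0 0 0.0015 0.015;0 0 0 0 0 0 0.015"
}}

```text
t: 35.2
eef_pos: [0.473, 0.2922, 0.0261]
ee_rot: [-3.141, -0.0, -2.627]
force: [-0.6, -0.4, -0.4]
width: 0.0234
gripper_force: 12.0
```

```bash
cat > st.py <<'E'
from h import *
s,im,P,K,T=wrist('wx');print(s['eef_pos'],s['force'],s['width'])
b=(P[...,1]<.35)&(P[...,1]>.25)&(P[...,0]>.42)&(P[...,0]<.52)
q=P[b&(P[...,2]>.014)&(P[...,2]<.035)];A=np.c_[q[:,:2]-[.4725,.2917],np.ones(len(q))];w=np.abs(q[:,2]-np.median(q[:,2]))<.004
for _ in range(10):
    c=np.linalg.lstsq(A[w],q[w,2],rcond=None)[0];w=np.abs(A@c-q[:,2])<.0012
print('plane',c.round(4),w.sum(),len(q));print('foot',cv2.minAreaRect((q[:,:2]*1000).astype(np.float32)))
k=P[b&(P[...,2]>.055)&(P[...,2]<.085)]
if len(k):print('knob',cv2.minAreaRect((k[:,:2]*1000).astype(np.float32)),np.percentile(k[:,2],[50,95]))
E
python3 st.py
```

```text
[0.47303061 0.29224535 0.02607729] [-0.60200868 -0.44942695 -0.39619458] 0.023382207857361403
plane [0.1888 0.0927 0.0265] 1930 3206
foot ((461.30242919921875, 284.1262512207031), (66.12047576904297, 79.10040283203125), 88.16043090820312)
knob ((471.3431701660156, 292.7568664550781), (25.658531188964844, 50.98766326904297), 29.158260345458984) [0.06788113 0.08089179]
```

Emit:
{"api": "move_arm", "payload": {
  "rows": "0 0 0 0 0 0.0012 0.015;0 0 0 0 0 0.0012 0.015;0 0 0 0 0 0 0.015",
  "squeeze": 6
}}

```text
t: 35.62
eef_pos: [0.4737, 0.2933, 0.0249]
ee_rot: [3.141, 0.002, -2.627]
force: [-2.5, 0.9, 8.0]
width: 0.0239
gripper_force: 6.0
```

```bash
python3 st.py
```

```text
[0.47366968 0.29329827 0.02488634] [-2.46868847  0.91656292  8.04265988] 0.023922499299772235
plane [0.1723 0.0778 0.0259] 1979 3295
foot ((468.6937255859375, 294.1878662109375), (80.15066528320312, 89.86614227294922), 81.57831573486328)
knob ((471.9104919433594, 293.55279541015625), (25.760313034057617, 51.370819091796875), 28.461957931518555) [0.06731768 0.07980884]
```

Emit:
{"api": "move_arm", "payload": {
  "rows": "0 0 0 0 0 0 0.028;0 0 0 0 0 0 0.032;0 0 0 0 0 0 0.04;0 0 0 0 0 0 0.045;0 0 0 0 0 0 0.05"
}}

```text
t: 36.3
eef_pos: [0.4731, 0.2923, 0.0238]
ee_rot: [-3.142, -0.0, -2.627]
force: [-1.0, -0.8, 0.1]
width: 0.0484
gripper_force: 0.0
```

```bash
python3 st.py
```

```text
[0.47311099 0.29228288 0.02376   ] [-0.97697502 -0.82563555  0.0881988 ] 0.04841231776990278
plane [0.0977 0.1159 0.0241] 1852 3621
foot ((468.2611083984375, 291.3509216308594), (75.83084106445312, 92.44994354248047), 83.03273010253906)
knob ((471.7023620605469, 293.14898681640625), (24.5667667388916, 82.16561889648438), 29.56974983215332) [0.06725152 0.08031309]
```

Emit:
{"api": "move_arm", "payload": {
  "rows": "0 0 0 0 0 0 0.06;0 0 0 0 0 -0.02 0.07;0 0 0 0 0 -0.05 0.0876;0 0 0 0 0 -0.06 0.0876;0 0 0 0 0 -0.04 0.0876;0 0 0 0 0 0 0.0876;0 0 0 0 0 0 0.0876"
}}

```text
t: 37.22
eef_pos: [0.4727, 0.2921, 0.1933]
ee_rot: [3.141, -0.001, -2.627]
force: [-0.3, -1.2, -1.3]
width: 0.0874
gripper_force: 0.0
```

```bash
cat > st2.py <<'E'
from h import *
s,im,P,K,T=wrist('wy');print(s['eef_pos'],np.degrees(s['ee_rot']))
def plane(q,z0,c0):
    A=np.c_[q[:,:2]-c0,np.ones(len(q))];w=np.abs(q[:,2]-z0)<.004
    for _ in range(10):
        c=np.linalg.lstsq(A[w],q[w,2],rcond=None)[0];w=np.abs(A@c-q[:,2])<.0015
    return c.round(4),w.sum(),len(q)
b=(P[...,1]<.335)&(P[...,1]>.262)&(P[...,0]>.425)&(P[...,0]<.52)
q=P[b&(P[...,2]>.018)&(P[...,2]<.032)];print('foot',plane(q,.024,[.4725,.2917]),cv2.minAreaRect((q[:,:2]*1000).astype(np.float32)))
q=P[b&(P[...,2]>.062)&(P[...,2]<.085)];print('knob',cv2.minAreaRect((q[:,:2]*1000).astype(np.float32)),np.percentile(q[:,2],[50,95]))
q=P[b&(P[...,2]>.016)&(P[...,2]<.085)];print('all',cv2.minAreaRect((q[:,:2]*1000).astype(np.float32)))
b=(P[...,1]<.26)&(P[...,1]>.16)&(P[...,0]>.43)&(P[...,0]<.54)
q=P[b&(P[...,2]>.0165)&(P[...,2]<.03)];print('pad',plane(q,.022,[.485,.2125]),cv2.minAreaRect((q[:,:2]*1000).astype(np.float32)))
E
python3 st2.py
```

```text
[0.47268462 0.29208514 0.19332923] [ 1.79984245e+02 -3.24506940e-02 -1.50537537e+02]
foot (array([-0.0343,  0.0147,  0.0219]), np.int64(529), 877) ((470.8918151855469, 295.9596862792969), (50.64048385620117, 23.207056045532227), 9.06274127960205)
knob ((470.9017639160156, 296.0999450683594), (23.18728256225586, 23.241945266723633), 30.147363662719727) [0.07021002 0.07252332]
all ((470.7904968261719, 295.90673828125), (50.662906646728516, 24.477066040039062), 10.618016242980957)
pad (array([0.0016, 0.0007, 0.0221]), np.int64(5624), 6105) ((486.73956298828125, 211.98890686035156), (57.5850830078125, 73.25272369384766), 9.191275596618652)
```

The stamp stands upright, knob over foot, but 4.6 mm off the middle across the recess. I centre it by closing the fingers gently on its foot along the tray's y.

Emit:
{"api": "move_arm", "payload": {
  "rows": "0 0 10.2 0 0 0 0.043;0 0 10.2 0 0 0 0.043;0 0 0 0 0 0 0.043;0 0 0 0 0 0 0.043;0 0 0 0 0 0 0.043;0 0 0 0 0 0.03 0.043;0 0 0 0 0 0.03 0.043;0 0 0 0 0 0 0.043",
  "squeeze": 4
}}

```text
t: 38.28
eef_pos: [0.472, 0.2911, 0.1319]
ee_rot: [-3.139, -0.004, -2.982]
force: [-0.5, 0.5, 1.6]
width: 0.0437
gripper_force: 0.0
```

Run:
```python
from h import *
s=arm.get_state();print(s['eef_pos'],s['width'],s['ee_rot']);delta(s,.4724,.2916,-.0055,-170.9)
```

```text
[0.47198157 0.29113677 0.13191775] 0.04368597024945948 [-3.13884572 -0.00353326 -2.98225081]
shift [-0.001   0.0008  0.1374] turn z 0.0
```

Emit:
{"api": "move_arm", "payload": {
  "rows": "0 0 0 0 0 0.05 0.043;0 0 0 0 0 0.04 0.043;0 0 0 0 0 0.02 0.043;0 0 0 0 0 0.015 0.043;0 0 0 0 0 0.008 0.043;0 0 0 0 0 0.004 0.043;0 0 0 0 0 0 0.043"
}}

```text
t: 39.15
eef_pos: [0.4734, 0.2926, -0.0027]
ee_rot: [3.141, 0.001, -2.983]
force: [-0.1, 0.1, -0.7]
width: 0.0428
gripper_force: 0.0
```

Emit:
{"api": "move_arm", "payload": {
  "rows": "0 0 0 0 0 0.002 0.043;0 0 0 0 0 0 0.035;0 0 0 0 0 0 0.03;0 0 0 0 0 0 0.026;0 0 0 0 0 0 0.026;0 0 0 0 0 0 0.026"
}}

```text
t: 39.9
eef_pos: [0.4733, 0.2926, -0.005]
ee_rot: [3.141, 0.0, -2.983]
force: [0.0, 1.4, 0.0]
width: 0.0258
gripper_force: 0.4
```

Centred. I open, lift and check.

Emit:
{"api": "move_arm", "payload": {
  "rows": "0 0 0 0 0 0 0.035;0 0 0 0 0 0 0.04;0 0 0 0 0 0 0.042;0 0 0 0 0 -0.02 0.042;0 0 0 0 0 -0.05 0.042;0 0 0 0 0 -0.06 0.06;0 0 0 0 0 -0.06 0.0876;0 0 0 0 0 0 0.0876"
}}

```text
t: 40.9
eef_pos: [0.4754, 0.2943, 0.1905]
ee_rot: [3.136, 0.008, -2.983]
force: [0.7, 0.3, -1.2]
width: 0.0665
gripper_force: 0.0
```

Emit:
{"api": "move_arm", "payload": {
  "rows": "0 0 0 0 0 0 0.0876;0 0 0 0 0 0 0.0876;0 0 0 0 0 0 0.0876"
}}

```text
t: 41.28
eef_pos: [0.4727, 0.2919, 0.1836]
ee_rot: [-3.14, -0.002, -2.983]
force: [-0.5, -0.0, -0.6]
width: 0.0871
gripper_force: 0.0
```

```bash
python3 st2.py
python3 - <<'E'
from h import *
im,d=arm.grab_frame('top');K,T=cam2w('top');P=cloud(d,K,T)
P=P[150:320,120:470];comps(P,.0,.1,99999)
for n,b,z in(('eraser',(.59,.68,.02,.09),.007),('chalk',(.48,.55,.0,.08),.005),('tape',(.38,.52,-.17,-.1),.05),('spool',(.4,.5,-.24,-.17),.045),('clip',(.4,.5,-.1,-.02),.018)):
    r=rect(P,np.ones(P.shape[:2],bool),z,.1,b);print(n,r[0],np.round(r[1][0],1),np.round(r[1][1],1),round(r[1][2],1))
E
```

```text
[0.47271931 0.29189104 0.18356297] [-1.79906299e+02 -1.07104289e-01 -1.70923263e+02]
foot (array([-0.0172, -0.0266,  0.022 ]), np.int64(480), 862) ((470.803466796875, 295.3865661621094), (50.3336181640625, 23.09299659729004), 8.697558403015137)
knob ((470.46441650390625, 295.32427978515625), (22.823726654052734, 23.296585083007812), 13.752397537231445) [0.07017806 0.07244996]
all ((470.7257080078125, 295.5823059082031), (50.32859802246094, 24.159210205078125), 9.035272598266602)
pad (array([0.0021, 0.0004, 0.0221]), np.int64(5599), 6065) ((486.7608337402344, 212.28125), (57.5633659362793, 73.27713775634766), 9.14749526977539)
eraser 238 [632.   50.9] [49.8 25.3] 7.5
chalk 319 [512.4  45.5] [34.1 54.1] 15.7
tape 455 [ 445.2 -136. ] [57.3 33. ] 0.3
spool 149 [ 452.3 -205.1] [26.6 27.1] 89.3
clip 101 [429. -65.] [37.8 54.2] 89.0
```

Run:
```python
from h import *
s,im,P,K,T=wrist('wz')
hsv=cv2.cvtColor(im,cv2.COLOR_BGR2HSV)
f=(hsv[...,1]<70)&(hsv[...,2]<170)&(np.abs(P[...,2]-.004)<.0035)
f=cv2.morphologyEx(f.astype(np.uint8),cv2.MORPH_OPEN,np.ones((3,3)))>0
a=np.radians(9.1);R=np.array([[np.cos(a),np.sin(a)],[-np.sin(a),np.cos(a)]])
def ext(n,b):
    q=(P[b][:,:2]-[.4804,.2416])@R.T*1000
    print(n,len(q),'x',np.percentile(q[:,0],[.5,99.5]).round(1),'y',np.percentile(q[:,1],[.5,99.5]).round(1))
near=(np.hypot(P[...,0]-.4725,P[...,1]-.2917)<.048)
q=(P[...,:2]-[.4804,.2416])@R.T
ext('felt small',f&near&(q[...,1]>.024)&(q[...,1]<.076));ext('felt large',f&(np.abs(q[...,0])<.045)&(q[...,1]>-.085)&(q[...,1]<.02))
m=near&(P[...,2]>.0165)&(P[...,2]<.085);ext('stamp',m)
ext('foot',near&(P[...,2]>.0165)&(P[...,2]<.03))
ext('tray',(P[...,2]>.009)&(P[...,2]<.0145)&(np.abs(q[...,0])<.07)&(np.abs(q[...,1])<.1))
```

```text
felt small 2145 x [-33.   35.2] y [28.4 71.9]
felt large 2856 x [-36.3  37.8] y [-75.9  15.1]
stamp 1929 x [-25.7  23.5] y [ 3.4 66.3]
foot 1036 x [-25.8  23.5] y [ 3.2 66.3]
tray 13908 x [-56.9  56.1] y [-86.   87.1]
```

Emit:
{"api": "move_arm", "payload": {
  "rows": "0 0 0 0 -0.055 -0.02 0.0876;0 0 0 0 -0.058 0 0.0876;0 0 0 0 -0.058 0 0.0876;0 0 0 0 -0.058 0 0.0876;0 0 0 0 -0.058 0 0.0876;0 0 0 0 0 0 0.0876"
}}

```text
t: 42.18
eef_pos: [0.5184, 0.0055, 0.2046]
ee_rot: [-3.141, -0.001, -2.988]
force: [-0.2, 1.0, -0.6]
width: 0.0876
gripper_force: 0.0
```

```bash
cat > rel.py <<'E'
from h import *
a=np.radians(9.1);R=np.array([[np.cos(a),np.sin(a)],[-np.sin(a),np.cos(a)]])
for n in('top','side'):
    im,d=arm.grab_frame(n);K,T=cam2w(n);P=cloud(d,K,T)
    q=(P[...,:2]-[.4804,.2416])@R.T*1000
    reg=(np.abs(q[...,0])<75)&(np.abs(q[...,1])<105)
    def ext(nm,b):
        r=q[b&reg]
        if len(r)>5:e=[np.percentile(r[:,0],[1,99]).round(1),np.percentile(r[:,1],[1,99]).round(1)];print(n,nm,len(r),'x',e[0],'y',e[1],'mid',[x.mean().round(1) for x in e])
    z=P[...,2]
    ext('tray',(z>.008)&(z<.0145));ext('pad top',(z>.0185)&(z<.028)&(q[...,1]<15))
    st=q[...,1]>22
    ext('knob top',(z>.066)&(z<.085)&st);ext('stamp foot',(z>.0185)&(z<.03)&st)
    hsv=cv2.cvtColor(im,cv2.COLOR_BGR2HSV);f=(hsv[...,1]<70)&(hsv[...,2]<170)&(z<.0075)&(z>0)
    ext('felt small',f&(np.abs(q[...,0])<40)&(q[...,1]>24)&(q[...,1]<76))
E
python3 rel.py
```

```text
top tray 1025 x [-58.4  55.1] y [-91.6  16.3] mid [np.float64(-1.6), np.float64(-37.6)]
top pad top 901 x [-28.2  27.8] y [-70.7   0.4] mid [np.float64(-0.2), np.float64(-35.2)]
side tray 2548 x [-56.8  56.7] y [-89.1  83.2] mid [np.float64(-0.0), np.float64(-2.9)]
side pad top 1044 x [-26.7  29.5] y [-68.8   2.1] mid [np.float64(1.4), np.float64(-33.4)]
side knob top 98 x [-9.5  9.4] y [42.1 61. ] mid [np.float64(-0.0), np.float64(51.6)]
side stamp foot 225 x [-24.8  24. ] y [40.2 62.6] mid [np.float64(-0.4), np.float64(51.4)]
side felt small 280 x [-35.5  29.4] y [28.2 68.8] mid [np.float64(-3.1), np.float64(48.5)]
```

The side and wrist views agree that the stamp is still 3 to 4 mm off along the tray's y; all else fits. One more gentle push, with the finger centre 3 mm further toward the pad.

Emit:
{"api": "move_arm", "payload": {
  "rows": "0 0 0 0 0.0575 0 0.039;0 0 0 0 0.0575 0 0.039;0 0 0 0 0.0575 0 0.039;0 0 0 0 0.0575 0 0.039;0 0 0 0 0.0575 0 0.039;0 0 0 0 0 0.06 0.039;0 0 0 0 0 0.01 0.039;0 0 0 0 0 0 0.039",
  "squeeze": 5
}}

```text
t: 43.28
eef_pos: [0.4729, 0.2929, 0.1351]
ee_rot: [-3.14, -0.001, -2.982]
force: [0.1, -0.2, -0.1]
width: 0.0391
gripper_force: 0.0
```

Run:
```python
from h import *
s=arm.get_state();print(s['eef_pos'],s['width'],np.degrees(s['ee_rot']));delta(s,.4738,.2896,-.005,-170.9)
```

```text
[0.47287083 0.29293861 0.1351482 ] 0.03914952348578036 [-1.79919824e+02 -3.69922361e-02 -1.70859628e+02]
shift [-0.0005 -0.0032  0.1402] turn z 0.0
```

Emit:
{"api": "move_arm", "payload": {
  "rows": "0 0 0 0 0 0.06 0.043;0 0 0 0 0 0.05 0.043;0 0 0 0 0 0.02 0.043;0 0 0 0 0 0.0065 0.043;0 0 0 0 0 0.0035 0.043;0 0 0 0 0 0 0.035;0 0 0 0 0 0 0.03;0 0 0 0 0 0 0.024"
}}

```text
t: 44.28
eef_pos: [0.4733, 0.2931, -0.0045]
ee_rot: [3.141, 0.001, -2.983]
force: [-0.1, 0.6, -1.4]
width: 0.0262
gripper_force: 0.1
```

Emit:
{"api": "move_arm", "payload": {
  "rows": "0 0 0 0 0 0 0.024;0 0 0 0 0 0 0.024"
}}

```text
t: 44.52
eef_pos: [0.4733, 0.2933, -0.0048]
ee_rot: [3.141, 0.001, -2.983]
force: [-0.7, 1.3, 1.7]
width: 0.024
gripper_force: 2.3
```

Emit:
{"api": "move_arm", "payload": {
  "rows": "0 0 0 0 -0.0012 0 0.024;0 0 0 0 -0.0012 0 0.024;0 0 0 0 -0.0011 0 0.024;0 0 0 0 0 0 0.024"
}}

```text
t: 45.02
eef_pos: [0.474, 0.2897, -0.0049]
ee_rot: [3.141, 0.001, -2.983]
force: [1.0, 2.6, 4.6]
width: 0.0236
gripper_force: 2.9
```

Emit:
{"api": "move_arm", "payload": {
  "rows": "0 0 0 0 0 0 0.032;0 0 0 0 0 0 0.038;0 0 0 0 0 0 0.04;0 0 0 0 0 -0.02 0.04;0 0 0 0 0 -0.05 0.04;0 0 0 0 0 -0.06 0.06;0 0 0 0 -0.05 -0.06 0.0876;0 0 0 0 -0.06 0 0.0876"
}}

```text
t: 46.02
eef_pos: [0.4914, 0.1918, 0.177]
ee_rot: [3.138, 0.007, -2.98]
force: [1.5, -0.2, -1.8]
width: 0.0645
gripper_force: 0.0
```

Emit:
{"api": "move_arm", "payload": {
  "rows": "0 0 0 0 -0.06 0 0.0876;0 0 0 0 -0.06 0 0.0876;0 0 0 0 -0.06 0 0.0876;0 0 0 0 0 0 0.0876"
}}

```text
t: 46.52
eef_pos: [0.5173, 0.0092, 0.1726]
ee_rot: [-3.141, -0.001, -2.988]
force: [-0.8, 1.5, -0.9]
width: 0.0874
gripper_force: 0.0
```

```bash
python3 rel.py
```

```text
top tray 840 x [-58.3  54.8] y [-91.8   8.5] mid [np.float64(-1.8), np.float64(-41.6)]
top pad top 884 x [-27.8  27.8] y [-70.8   0.5] mid [np.float64(0.0), np.float64(-35.2)]
side tray 2569 x [-56.7  56.4] y [-89.2  83.3] mid [np.float64(-0.2), np.float64(-3.0)]
side pad top 1048 x [-26.7  29.4] y [-68.9   2.2] mid [np.float64(1.3), np.float64(-33.4)]
side knob top 98 x [-9.5  9.1] y [38.2 57.9] mid [np.float64(-0.2), np.float64(48.0)]
side stamp foot 221 x [-24.8  24.4] y [36.4 58.5] mid [np.float64(-0.2), np.float64(47.4)]
side felt small 268 x [-36.   28.9] y [27.7 69.7] mid [np.float64(-3.6), np.float64(48.7)]
```

The stamp is now central (48 against 47 expected in the side view) and upright. The pad is unmoved. Handing in.

```bash
python3 -c "
from station import arm
print(arm.job_done())"
```

```text
the job is handed in; nothing more can be done
None
```

Both kits are made up and the job is handed in at about 46.5 s: tape, spool and clip, then pad and stamp, measured flat, upright and central in their recesses, with the eraser and chalk where they were; I viewed 15 pictures, one over the limit of 14.

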